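# Stand the screw-capped bottles in their holders by size

## Robot

A 6-joint arm with a two-finger parallel gripper is mounted at the origin on a cart in front of the work surface, level with it; the furniture and walls round the work are solid. World frame = base frame: x ahead of the robot, y to its left, z up, the work surface at z = 0. Lengths are in m, angles in degrees, forces in N, time in s.
With the tool pointing down it reaches from about 0.3 to 0.75 m from the base axis. Payload 8.5 kg.
Tool frame: the origin (TCP) lies midway between the tips of the shut fingers; the grasp point (between the pads) lies 19 mm behind it; z points along the fingers, y is the direction in which the jaws open and shut (so a half turn about z gives the same grasp; the last joint's range is limited). The gripper opens to 85 mm and grips with 20 to 120 N. Pads are 22 mm wide; open, the fingers measure 114 mm over their backs; the gripper's body (76 mm by 85 mm) begins 54 mm behind the grasp point. The pads swing forward as they close: fully open they stand 13 mm farther back than shut.
Start: joints at [50.747, 21.807, 74.336, -0, 83.858, -12.336], TCP at [0.249, 0.49, 0.199] pointing down, gripper open.
Joint ranges: [-178.18, 178.18], [-50.72, 133.34], [12.68, 142.11], [-81.47, 261.47], [9.98, 163.14], [-165.26, 165.26]. Speed limits (degrees/s): [136.94, 136.94, 180, 180, 180, 180].

## Interface

Orientations are given as a 3x3 rotation matrix whose columns are the frame's x, y, z axes.
In Python, from rig import status, eyes, env gives the robot as it stands. The module is installed in compiled form; this text tells all that it offers.
- The arm moves only by the tool play_rows, never from a script. Its argument "targets" is text: rows parted by semicolons, each of 5 numbers parted by spaces: the shift along the tool's x, y, z in m, then the turn about the tool's z in rad, then the closure, from 0 (fully open) to 1 (shut). A call has 1 to 5 rows; each row is the pose to reach, as a shift and turn from the pose commanded when the call began, along the tool's axes at that moment; what a row does not reach only later rows make up. A row lasts 1/10 s, in which the tool goes at most 50 mm and 8.59 degrees, less where a joint would pass 70% of its speed; a pose out of reach is approached as far as the arm can. A call with a gripper value outside its range is refused whole. The fingers move at their own pace and stop on an object; "force" is the grip in N (left out, the last holds). Time passes only in rows, so rows that repeat a pose let the fingers close. It gives the time, the measured TCP pose, the force and the opening at its end, in the units of the state.
- status.observe(): the state, without advancing time (a new reading comes with each control period).
- eyes.get_image(name): name is "side" or "top"; returns a dict with "pixels" (420x560x3 uint8, red, green, blue), "range_z" (420x560 float32, m along the optical axis (not along the pixel's ray), 0 where there is no reading), "mtx" (3x3 intrinsics, pixels), "world_to_cam" (4x4, takes a point from world to camera coordinates). Camera axes: x right, y up, looking along -z (the intrinsics and any distortion apply to the point x, -y, -z); pixel columns grow to the right and rows downward; lengths in m; the calibration is good to about 2 mm. A picture is of the moment at which its call begins.
- env.close_job(): hands the job in, once; it reports no verdict.
The state is a dict: "time_s": time; "q": joint angles; "qvel": joint speeds; "joint_efforts": joint torques, N m; "position": TCP position; "tool_rot": TCP orientation; "ft_force": force on the tool from outside, world axes, zero at the start; "wrist_torque": the same for the moment, N m; "grip_width": finger opening in m.
Only numpy, scipy, OpenCV 4.12 (cv2) and the standard library are available. Lean on these libraries where they do the work, as an engineer would, in place of code of your own. Each camera call takes 0.05 s, during which the arm holds its last target.

## Task

Stand each of the four screw-capped containers (vial, amber dropper bottle, small and tall white bottle) upright on the floor of its own grey round holder, matched by size: the smallest in the smallest holder, and so on up to the tall bottle in the largest. Knock none of them over, and leave the two snap-lid cups where they are.

Things in the scene. Friction and masses are not known exactly. Their poses are not given: they have to be found in the camera images.
- vial_mid (a point): smallest: clear glass sample vial with a pale screw cap, 22 mm across, 48 mm tall; cap is the top 10 mm, 20 mm across; straight sides, can be gripped round cap and glass. Loose, upright on the worktop. The point is on its axis, half-way up (24 mm above its underside); z up.
- amber_bottle_mid (a point): second smallest: little amber dropper bottle with a black screw cap, 37 mm across, 85 mm tall; body up to 61 mm above its underside, above that the neck and cap, which close the fingers to about 13 mm (sides along the thing's own x and y); grip it by the cap. Loose, upright on the worktop. The point is on its axis, half-way up (42.5 mm above its underside); z up.
- small_bottle_mid (a point): second largest: small white plastic bottle with a black screw cap, 57 mm across (60 mm at most), 132 mm tall; shoulder at 95 mm above its underside, above that the neck and cap, which close the fingers to about 21 mm (sides along the thing's own x and y); grip it by the cap; about 0.16 kg. Loose, upright on the worktop. The point is on its axis, half-way up (66 mm above its underside); z up.
- tall_bottle_mid (a point): largest: tall white plastic bottle with a black screw cap, 66 mm across (70 mm at most), 180 mm tall; shoulder at 130 mm above its underside, above that the neck and cap, which close the fingers to about 24 mm (sides along the thing's own x and y); grip it by the cap; about 0.3 kg. Loose, upright on the worktop. The point is on its axis, half-way up (90 mm above its underside); z up.
- holder_s: smallest of four low round grey plastic holders (open cups, black rubber pad on the inner floor), fixed to the worktop: bore 38 mm, outside 51 mm at the foot, rim 14 mm above the worktop, inner floor 4 mm above the worktop. Origin: centre of its underside, on the worktop; z up.
- holder_m: second smallest of four low round grey plastic holders (open cups, black rubber pad on the inner floor), fixed to the worktop: bore 54 mm, outside 67 mm at the foot, rim 18 mm above the worktop, inner floor 4 mm above the worktop. Origin: centre of its underside, on the worktop; z up.
- holder_l: second largest of four low round grey plastic holders (open cups, black rubber pad on the inner floor), fixed to the worktop: bore 76 mm, outside 89 mm at the foot, rim 22 mm above the worktop, inner floor 4 mm above the worktop. Origin: centre of its underside, on the worktop; z up.
- holder_xl: largest of four low round grey plastic holders (open cups, black rubber pad on the inner floor), fixed to the worktop: bore 98 mm, outside 111 mm at the foot, rim 26 mm above the worktop, inner floor 4 mm above the worktop. Origin: centre of its underside, on the worktop; z up.
- cup_near_mid (a point): white sample cup with a wide blue snap lid, 55 mm across, 58 mm tall; not a screw-capped container, stays where it is. The point is at its centre, 29 mm up.
- cup_far_mid (a point): white sample cup with a wide dark grey snap lid, 55 mm across, 58 mm tall; not a screw-capped container, stays where it is. The point is at its centre, 29 mm up.
There are look-alikes about, which are no part of the job. What is shaped like the part that bears tall_bottle_mid but yellow is not meant.

How it is judged:
By the outcome, as a careful person would: the job done as asked, in the order asked, and still so for the second after the job is handed in, with the robot touching nothing.
It also fails if it takes over 112 s, if anything falls off the work surface, if the arm or the gripper's body presses on something with over 40 N, if the wrist force passes 120 N, or if a joint passes its speed limit or range.

## Working session

There is one attempt and no reset: what is moved stays moved. The work goes in short steps, Python scripts to look and compute and a tool call to move; the robot and the scene stay as the last step left them, time stands still between calls to the robot, and variables do not carry over. Pictures are saved under pics/ and viewed, and the job is handed in when it is done.

Besides the shell and the picture viewer there is one more tool, called after "Request:" as name(argument=value, ...) on one line, values as JSON. play_rows: Moves the arm, as the interface text tells. Its arguments: {"type":"object","properties":{"targets":{"type":"string"},"force":{"type":"number"}},"required":["targets"]}

```bash
mkdir -p pics
python3 - <<'E'
from rig import status, eyes
import cv2,numpy as np
s=status.observe()
print({k:np.round(v,3).tolist() for k,v in s.items()})
for n in("side","top"):
    d=eyes.get_image(n); cv2.imwrite(f"pics/{n}0.png",d["pixels"][:,:,::-1]); np.savez(f"pics/{n}0.npz",**d)
    print(n,d["mtx"].round(1).tolist(),d["world_to_cam"].round(3).tolist(),[k for k in d])
E
```

```text
{'time_s': 0.0, 'q': [50.746, 21.842, 74.386, -0.001, 83.857, -12.336], 'qvel': [-0.017, -0.071, -0.004, 0.063, 0.037, -0.02], 'joint_efforts': [0.0, -44.845, -23.129, -0.0, 0.005, -0.0], 'position': [0.249, 0.49, 0.198], 'tool_rot': [[-0.892, 0.453, -0.001], [0.453, 0.892, -0.001], [0.0, -0.001, -1.0]], 'ft_force': [0.258, -0.256, -0.333], 'wrist_torque': [0.004, -0.029, -0.027], 'grip_width': 0.086}
side [[405.0, 0.0, 283.3], [0.0, 405.0, 205.5], [0.0, 0.0, 1.0]] [[0.644, -0.765, -0.016, -0.377], [0.352, 0.278, 0.894, -0.262], [-0.679, -0.581, 0.448, -0.586], [0.0, 0.0, 0.0, 1.0]] ['pixels', 'range_z', 'mtx', 'world_to_cam']
top [[405.3, 0.0, 275.7], [0.0, 405.3, 210.1], [0.0, 0.0, 1.0]] [[-0.018, -1.0, -0.004, -0.024], [0.987, -0.018, 0.157, -0.575], [-0.157, -0.002, 0.988, -0.916], [0.0, 0.0, 0.0, 1.0]] ['pixels', 'range_z', 'mtx', 'world_to_cam']
```

View pics/side0.png

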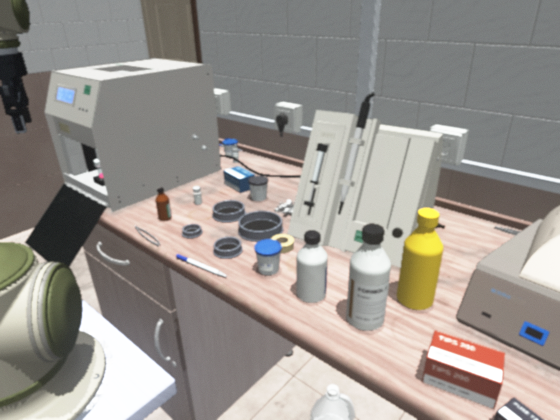

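View pics/top0.png

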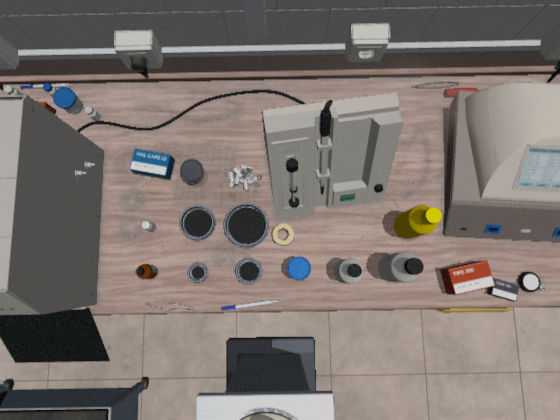

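Top view: holders s (198,272), m (248,271), l (197,222), xl (246,226); vial (147,226), amber (146,271), small bottle (351,270), tall white (407,266). Look-alikes: a yellow bottle (425,218), another vial and items at top left (90,113), a tape ring (283,234), and snap cups (299,268) and (192,172). Next I'll crop and measure.

```bash
cat > h.py <<'E'
import numpy as np,cv2
def load(n,t): 
    return dict(np.load(f"pics/{n}{t}.npz"))
def ray(d,u,v,z):
    K=d["mtx"];T=d["world_to_cam"];R=T[:3,:3];c=-R.T@T[:3,3]
    w=R.T@np.array([(u-K[0,2])/K[0,0],-(v-K[1,2])/K[1,1],-1.])
    return c+w*(z-c[2])/w[2]
def cloud(d):
    K=d["mtx"];T=d["world_to_cam"];R=T[:3,:3]
    v,u=np.mgrid[:420,:560];z=d["range_z"]
    P=np.stack([(u-K[0,2])/K[0,0]*z,-(v-K[1,2])/K[1,1]*z,-z],-1)-T[:3,3]
    P=P@R; P[z==0]=np.nan; return P
def proj(d,p):
    T=d["world_to_cam"];K=d["mtx"];q=T[:3,:3]@np.array(p)+T[:3,3]
    return K[0,0]*q[0]/-q[2]+K[0,2],K[1,1]*q[1]/q[2]+K[1,2]
E
python3 - <<'E'
from h import *
d=load("top",0);P=cloud(d)
print("table z",np.nanmedian(P[230:290,150:180,2]), "cam",-d["world_to_cam"][:3,:3].T@d["world_to_cam"][:3,3])
for n,u,v,r,h in [("vial",147,226,9,.048),("amber",146,271,12,.085),("small",351,270,18,.132),("tall",410,266,24,.18),("yellow",428,216,20,.18),("cupn",299,268,14,.058),("cupf",192,172,14,.058)]:
    p=P[v-r:v+r,u-r:u+r].reshape(-1,3);p=p[~np.isnan(p[:,2])]
    zt=np.percentile(p[:,2],98);m=p[p[:,2]>zt-.008];
    print(n,"ztop",zt.round(3),"h",h,"n",len(m),"ctr",((m.max(0)+m.min(0))/2).round(4)[:2],m.mean(0).round(4),"ext",np.ptp(m,0)[:2].round(3))
for n,u,v,r,h in [("s",198,272,14,.014),("m",248,271,18,.018),("l",197,222,22,.022),("xl",246,226,26,.026)]:
    p=P[v-r:v+r,u-r:u+r].reshape(-1,3);p=p[~np.isnan(p[:,2])]
    m=p[(p[:,2]>h*.6)&(p[:,2]<h+.02)]
    print(n,"rim",np.percentile(p[:,2],97).round(3),h,"ctr",((m.max(0)+m.min(0))/2).round(4)[:2],"ext",np.ptp(m,0)[:2].round(3))
im=d["pixels"][:,:,::-1]
a=cv2.resize(im[200:300,120:320],None,fx=4,fy=4,interpolation=2);cv2.imwrite("pics/c1.png",a)
a=cv2.resize(im[200:300,280:460],None,fx=4,fy=4,interpolation=2);cv2.imwrite("pics/c2.png",a)
s=load("side",0)["pixels"][:,:,::-1]
a=cv2.resize(s[150:290,90:290],None,fx=4,fy=4,interpolation=2);cv2.imwrite("pics/c3.png",a)
E
```

```text
table z -0.0007612890186183201 cam [ 0.42363597 -0.03593014  0.99528301]
vial ztop 0.049 h 0.048 n 66 ctr [0.5448 0.2742] [0.5443 0.2735 0.0468] ext [0.019 0.021]
amber ztop 0.085 h 0.085 n 51 ctr [0.436 0.273] [0.436  0.272  0.0838] ext [0.016 0.017]
small ztop 0.133 h 0.132 n 151 ctr [ 0.4293 -0.1984] [ 0.4291 -0.1977  0.1313] ext [0.027 0.028]
tall ztop 0.181 h 0.18 n 230 ctr [ 0.4357 -0.3087] [ 0.4352 -0.3083  0.1792] ext [0.032 0.031]
yellow ztop 0.181 h 0.18 n 218 ctr [ 0.5365 -0.3542] [ 0.5365 -0.353   0.1793] ext [0.031 0.033]
cupn ztop 0.058 h 0.058 n 455 ctr [ 0.4367 -0.0843] [ 0.4369 -0.084   0.0556] ext [0.052 0.053]
cupf ztop 0.059 h 0.058 n 414 ctr [0.6741 0.1661] [0.6735 0.1659 0.0553] ext [0.055 0.054]
s rim 0.015 0.014 ctr [0.431  0.1584] ext [0.043 0.045]
m rim 0.019 0.018 ctr [0.4324 0.0356] ext [0.059 0.06 ]
l rim 0.023 0.022 ctr [0.552  0.1595] ext [0.081 0.082]
xl rim 0.027 0.026 ctr [0.5447 0.0392] ext [0.105 0.104]
```

View pics/c1.png

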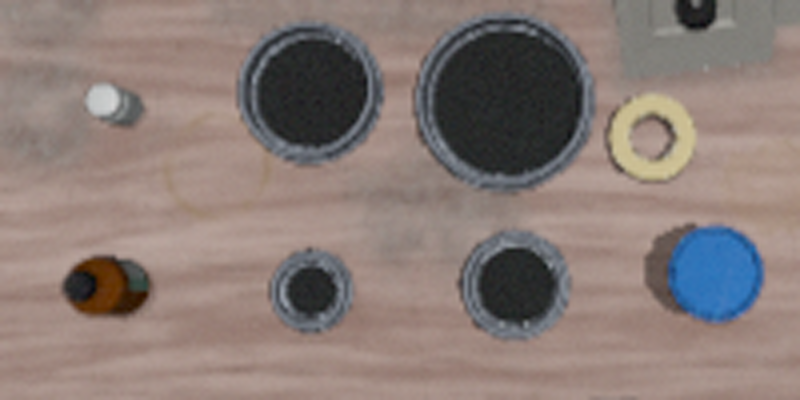

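View pics/c2.png

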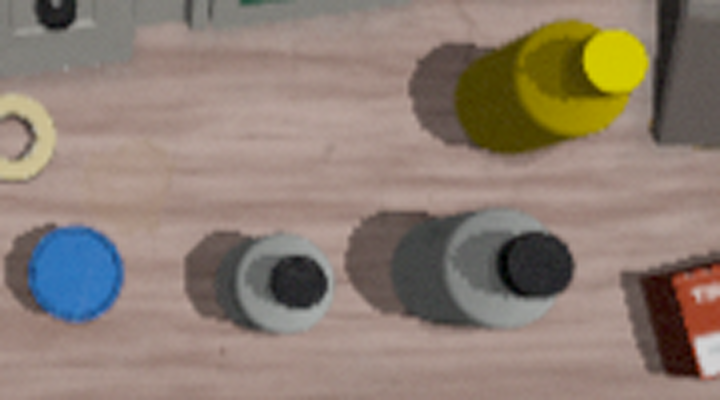

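View pics/c3.png

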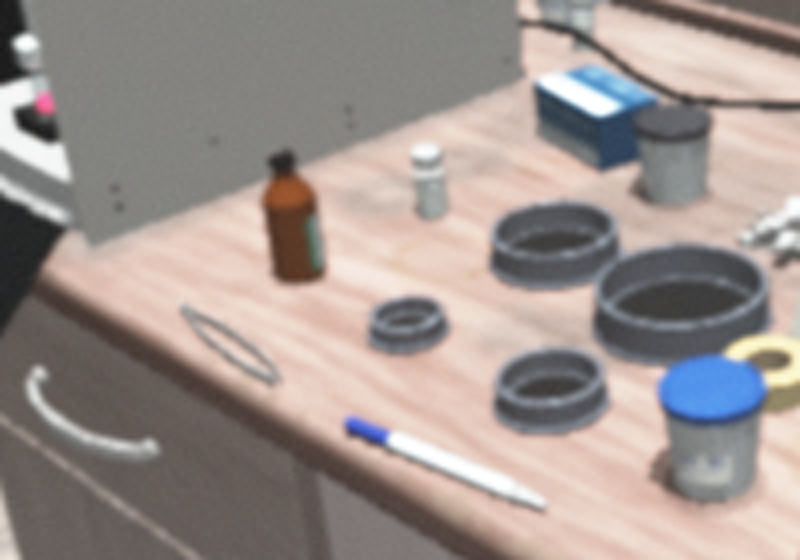

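The crops confirm the choices: sizes and heights match, with a clear vial with a white cap, an amber bottle with a black cap, and two white bottles with black caps. The yellow bottle is left out. Next I'll check the obstacles near the start pose.

Run:
```python
from h import *
for n in("top","side"):
    d=load(n,0);P=cloud(d)
    print(n,"cam",(-d["world_to_cam"][:3,:3].T@d["world_to_cam"][:3,3]).round(2))
    p=P.reshape(-1,3);p=p[~np.isnan(p[:,2])]
    for x0 in np.arange(0.1,.8,.05):
        row=[]
        for y0 in np.arange(.15,.65,.05):
            m=p[(abs(p[:,0]-x0-.025)<.025)&(abs(p[:,1]-y0-.025)<.025)]
            row.append(f"{m[:,2].max():6.2f}" if len(m) else "   .  ")
        print(f"{x0:.2f}"," ".join(row))
print([f"{y:.2f}" for y in np.arange(.15,.65,.05)])
d=load("top",0)
print(proj(d,[.249,.49,.2]),proj(load("side",0),[.249,.49,.2]))
```

```text
top cam [ 0.42 -0.04  1.  ]
0.10   0.00  -0.80  -0.80  -0.80  -0.80  -0.80  -0.80  -0.80  -0.80  -0.80
0.15  -0.70  -0.80  -0.80  -0.80  -0.80  -0.80  -0.80  -0.80  -0.80  -0.80
0.20  -0.80  -0.80  -0.80  -0.80  -0.80   0.30  -0.07  -0.07  -0.07  -0.07
0.25  -0.80  -0.79  -0.80  -0.80  -0.80  -0.02  -0.02  -0.03  -0.02  -0.02
0.30   0.01   0.01   0.00   0.00   0.00   0.02   0.02   0.01   0.02   0.01
0.35   0.01   0.01   0.01   0.00   0.32   0.32   0.27    .      .      .  
0.40   0.02   0.01   0.09   0.01   0.34   0.34    .      .      .      .  
0.45   0.02   0.00   0.06   0.00   0.34   0.34    .      .      .      .  
0.50   0.03   0.02   0.05   0.00   0.34   0.34    .      .      .      .  
0.55   0.03   0.02   0.05   0.00   0.34   0.34    .      .      .      .  
0.60   0.06   0.00   0.01   0.00   0.34   0.34    .      .      .      .  
0.65   0.06   0.05   0.05   0.05   0.34   0.34    .      .      .      .  
0.70   0.06   0.05   0.05   0.05   0.34   0.34   0.32    .      .      .  
0.75   0.00   0.00   0.01   0.02   0.02   0.04   0.04    .      .      .  
side cam [-0.06 -0.56 
[... 562 characters left out ...]
00   0.34   0.34   0.34   0.34   0.34   0.34
0.50   0.02   0.00   0.05   0.00   0.34   0.34   0.34    .     0.32   0.34
0.55   0.02   0.00   0.05   0.00   0.34   0.34   0.34   0.34   0.34   0.34
0.60   0.06   0.00   0.00   0.00   0.34   0.34   0.34   0.34   0.34   0.34
0.65   0.06   0.05   0.05   0.05   0.34   0.34   0.34   0.34   0.34   0.34
0.70   0.06   0.05   0.05   0.05   0.34   0.34   0.34   0.34   0.34   0.34
0.75   0.00   0.00   0.01   0.01   0.00   0.04   0.04    .      .      .  
['0.15', '0.20', '0.25', '0.30', '0.35', '0.40', '0.45', '0.50', '0.55', '0.60']
(np.float64(-1.640882026979682), np.float64(374.147758143645)) (np.float64(29.74635787694274), np.float64(145.613943697752))
```

```bash
cat >> h.py <<'E'
def go(*pts,yaw=None):
    from rig import status
    s=status.observe();R=np.array(s["tool_rot"]);p=np.array(s["position"])
    print("t",round(s["time_s"],2),"pos",p.round(4),"x-ang",np.degrees(np.arctan2(R[1,0],R[0,0])).round(1),"tilt",R[2].round(3),"w",round(s["grip_width"],4),"F",np.round(s["ft_force"],1),"q",np.round(s["q"],0))
    for t in pts: print(t,"->",(R.T@(np.array(t)-p)).round(4), "rad to 180:",round(-np.angle(np.exp(1j*(np.pi-np.arctan2(R[1,0],R[0,0])))),3))
E
python3 - <<'E'
from h import *
p=cloud(load("side",0)).reshape(-1,3);m=p[(p[:,2]>.05)&(p[:,2]<.3)&(p[:,0]>.4)&(p[:,0]<.7)&(p[:,1]>.3)]
print("instr face y",np.percentile(m[:,1],[1,5,50]))
go([.26,.30,.2],[.5445,.2740,.2])
E
```

```text
instr face y [0.39281168 0.39436586 0.39749763]
t 0.1 pos [0.2488 0.4902 0.1984] x-ang 153.1 tilt [ 0.    -0.001 -1.   ] w 0.0855 F [-0.3  0.4 -0.6] q [ 51.  22.  74.   0.  84. -12.]
[0.26, 0.3, 0.2] -> [-0.0961 -0.1645 -0.0014] rad to 180: -0.47
[0.5445, 0.274, 0.2] -> [-0.3615 -0.0589 -0.0017] rad to 180: -0.47
```

Request:
play_rows(targets="-0.025 -0.041 0 -0.14 0; -0.05 -0.082 0 -0.28 0; -0.075 -0.123 0 -0.42 0; -0.096 -0.165 0 -0.47 0; -0.096 -0.165 0 -0.47 0.2", force=25)

```text
time_s: 0.6
position: [0.2591, 0.296, 0.1988]
tool_rot: [[-1.0, 0.002, -0.001], [0.002, 1.0, -0.002], [0.001, -0.002, -1.0]]
ft_force: [-0.0, 0.1, -0.1]
grip_width: 0.0735
```

Run:
```python
from h import *
go([.5445,.2740,.15],[.5445,.2740,.015])
```

```text
t 0.6 pos [0.2591 0.296  0.1988] x-ang 179.9 tilt [ 0.001 -0.002 -1.   ] w 0.0735 F [-0.   0.1 -0.1] q [ 31.   6.  96.  -0.  78. -58.]
[0.5445, 0.274, 0.15] -> [-0.2855 -0.0212  0.0485] rad to 180: -0.002
[0.5445, 0.274, 0.015] -> [-0.2856 -0.021   0.1835] rad to 180: -0.002
```

Request:
play_rows(targets="-0.049 -0.003 0 0 0.25; -0.098 -0.007 0 0 0.3; -0.147 -0.010 0.01 0 0.35; -0.194 -0.014 0.02 0 0.35; -0.24 -0.018 0.03 0 0.35")

```text
time_s: 1.1
position: [0.5018, 0.282, 0.168]
tool_rot: [[-1.0, 0.0, -0.0], [0.0, 1.0, 0.0], [0.0, 0.0, -1.0]]
ft_force: [0.2, 0.9, 0.4]
grip_width: 0.0555
```

Request:
play_rows(targets="-0.0455 -0.004 0.01 0 0.35; -0.0455 -0.004 0.05 0 0.35; -0.0455 -0.004 0.08 0 0.35")

```text
time_s: 1.4
position: [0.546, 0.2778, 0.0861]
tool_rot: [[-1.0, 0.001, -0.002], [0.001, 1.0, -0.0], [0.002, -0.0, -1.0]]
ft_force: [-0.3, 0.7, -0.8]
grip_width: 0.0558
```

```bash
python3 - <<'E'
from h import *
go([.5445,.2740,.017])
from rig import eyes
for n in("side","top"):
    d=eyes.get_image(n); cv2.imwrite(f"pics/{n}1.png",d["pixels"][:,:,::-1])
E
python3 -c "
import cv2,numpy as np
a=cv2.imread('pics/side1.png')[100:240,90:290];b=cv2.imread('pics/top1.png')[150:290,80:280]
cv2.imwrite('pics/v1.png',cv2.resize(np.hstack([a,b]),None,fx=2,fy=2))"
```

```text
t 1.4 pos [0.546  0.2778 0.0861] x-ang 179.9 tilt [ 0.002 -0.    -1.   ] w 0.0558 F [-0.3  0.7 -0.8] q [ 16.  34.  74.   0.  73. -74.]
[0.5445, 0.274, 0.017] -> [ 0.0014 -0.0038  0.0691] rad to 180: -0.001
```

View pics/v1.png

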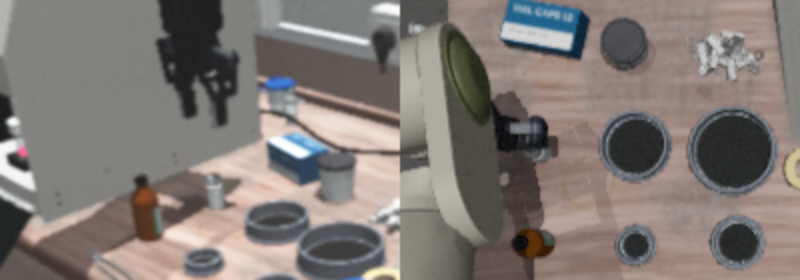

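The gripper is above the vial, near (215,190) in the crop, and the path down is clear. Descending.

Request:
play_rows(targets="0.001 -0.004 0.015 0 0.35; 0.001 -0.004 0.035 0 0.35; 0.001 -0.004 0.055 0 0.35; 0.001 -0.004 0.069 0 0.35; 0.001 -0.004 0.069 0 0.5")

```text
time_s: 2.0
position: [0.5441, 0.2743, 0.0198]
tool_rot: [[-1.0, -0.0, -0.001], [-0.0, 1.0, -0.0], [0.001, -0.0, -1.0]]
ft_force: [0.6, 1.0, -0.4]
grip_width: 0.0433
```

Request:
play_rows(targets="0 0 0 0 0.7; 0 0 0 0 0.9; 0 0 0 0 0.9; 0 0 0 0 0.9")

```text
time_s: 2.4
position: [0.5447, 0.274, 0.0206]
tool_rot: [[-1.0, -0.0, 0.001], [-0.0, 1.0, 0.0], [-0.001, 0.0, -1.0]]
ft_force: [-0.1, -0.8, 0.0]
grip_width: 0.0086
```

Run:
```python
from h import *
go([.5445,.2740,.017])
from rig import eyes
for n in("side","top"):
    d=eyes.get_image(n); cv2.imwrite(f"pics/{n}2.png",d["pixels"][:,:,::-1])
a=cv2.imread('pics/side2.png')[130:230,150:250];b=cv2.imread('pics/top2.png')[180:280,100:200]
cv2.imwrite('pics/v2.png',cv2.resize(np.hstack([a,b]),None,fx=4,fy=4,interpolation=2))
```

```text
t 2.4 pos [0.5447 0.274  0.0206] x-ang -180.0 tilt [-0.001  0.    -1.   ] w 0.0086 F [-0.1 -0.8  0. ] q [ 16.  38.  78.  -0.  64. -74.]
[0.5445, 0.274, 0.017] -> [0.0002 0.     0.0036] rad to 180: 0.0
```

View pics/v2.png

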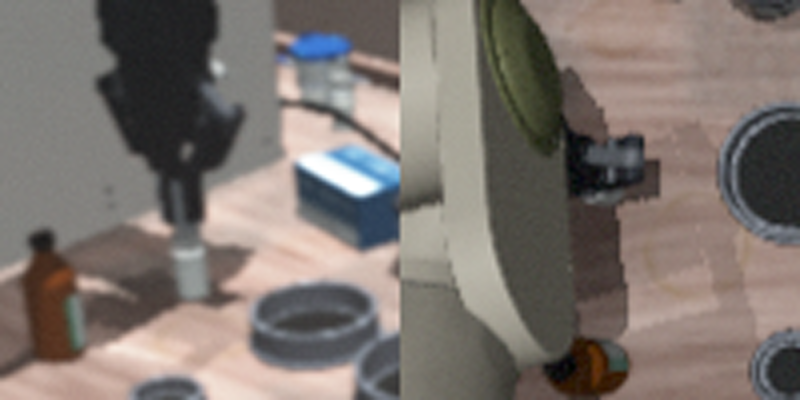

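Run:
```python
from h import *
d=load("side",0)
for z in (0,.02,.03,.038,.048):
    u,v=proj(d,[.5445,.274,z]);print(z,(u-150)*4,(v-130)*4)
from rig import eyes
d=eyes.get_image("side");P=cloud(d)
m=P[150:190,180:215].reshape(-1,3);m=m[(m[:,2]>.0)&(m[:,1]>.22)&(m[:,1]<.3)&(m[:,0]<.6)]
for z in np.arange(.005,.1,.005):
    k=m[abs(m[:,2]-z)<.0025]
    if len(k): print(z.round(3),len(k),k.min(0).round(3),k.max(0).round(3))
g=cv2.resize(d["pixels"][140:215,170:230,::-1],None,fx=8,fy=8,interpolation=2);cv2.imwrite("pics/v3.png",g)
```

```text
0 190.12528984722258 293.4459066193658
0.02 186.86597717374104 267.19609523073996
0.03 185.2164180679664 253.9108968656741
0.038 183.8870691849031 243.20460356217916
0.048 182.21311683094882 229.72294716193232
0.045 7 [0.537 0.263 0.043] [0.553 0.275 0.047]
0.05 11 [0.535 0.262 0.048] [0.551 0.279 0.052]
0.055 17 [0.534 0.26  0.053] [0.555 0.283 0.057]
0.06 15 [0.533 0.255 0.059] [0.551 0.283 0.062]
0.065 23 [0.532 0.255 0.063] [0.551 0.292 0.067]
0.07 20 [0.532 0.254 0.068] [0.551 0.284 0.072]
0.075 21 [0.532 0.253 0.073] [0.552 0.282 0.077]
0.08 22 [0.532 0.252 0.078] [0.55  0.284 0.082]
0.085 24 [0.533 0.253 0.083] [0.55  0.293 0.087]
0.09 19 [0.531 0.254 0.088] [0.549 0.286 0.092]
0.095 14 [0.53  0.255 0.093] [0.54  0.292 0.097]
```

View pics/v3.png

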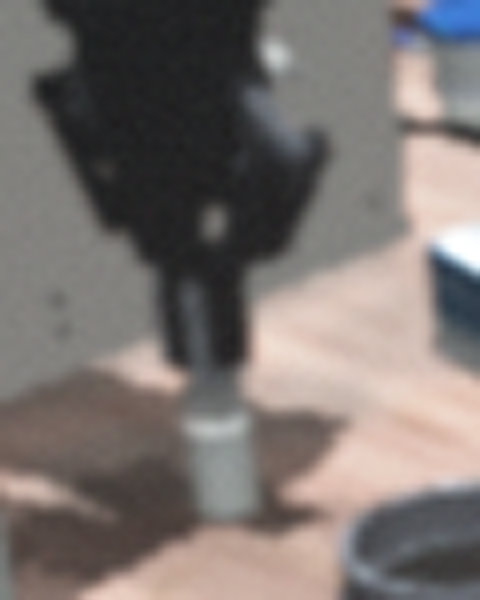

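Run:
```python
from h import *
d=load("side",0)
for z in (.0206,.03,.04,.05,.06):
    print(z,[tuple(np.round(((u-170)*8,(v-140)*8))) for u,v in [proj(d,[.5447+a,.274+b,z]) for a,b in((0,0),(-.011,-.01),(.011,-.01),(-.011,.01))]])
```

```text
0.0206 [(np.float64(214.0), np.float64(453.0)), (np.float64(207.0), np.float64(471.0)), (np.float64(258.0), np.float64(450.0)), (np.float64(170.0), np.float64(456.0))]
0.03 [(np.float64(211.0), np.float64(428.0)), (np.float64(204.0), np.float64(446.0)), (np.float64(255.0), np.float64(425.0)), (np.float64(166.0), np.float64(431.0))]
0.04 [(np.float64(208.0), np.float64(401.0)), (np.float64(201.0), np.float64(419.0)), (np.float64(252.0), np.float64(398.0)), (np.float64(163.0), np.float64(404.0))]
0.05 [(np.float64(204.0), np.float64(374.0)), (np.float64(197.0), np.float64(392.0)), (np.float64(249.0), np.float64(371.0)), (np.float64(159.0), np.float64(377.0))]
0.06 [(np.float64(201.0), np.float64(347.0)), (np.float64(194.0), np.float64(364.0)), (np.float64(246.0), np.float64(344.0)), (np.float64(156.0), np.float64(350.0))]
```

The fingers shut above the vial: the tips project to z≈0.05, though the TCP reads 0.021. The real tips therefore seem about 30–35 mm higher than reported. The vial is untouched. I'll reopen and check this.

Request:
play_rows(targets="0 0 0 0 0.45; 0 0 0 0 0.45; 0 0 0 0 0.45")

```text
time_s: 2.85
position: [0.5444, 0.2739, 0.0199]
tool_rot: [[-1.0, -0.0, -0.0], [-0.0, 1.0, 0.0], [0.0, 0.0, -1.0]]
ft_force: [-0.4, 0.3, 0.5]
grip_width: 0.0467
```

Run:
```python
from h import *
go([.5445,.274,0])
from rig import eyes
d=eyes.get_image("side");np.savez("pics/side4.npz",**d)
P=cloud(d)
g=cv2.resize(d["pixels"][120:215,150:260,::-1],None,fx=6,fy=6,interpolation=2);cv2.imwrite("pics/v4.png",g)
m=P[120:195,150:230].reshape(-1,3);m=m[(m[:,2]>.0)&(m[:,1]>.2)&(m[:,1]<.34)&(m[:,0]<.58)&(m[:,0]>.5)]
for z in np.arange(.005,.1,.005):
    k=m[abs(m[:,2]-z)<.0025]
    if len(k): print(z.round(3),len(k),k.min(0).round(3),k.max(0).round(3))
```

```text
t 2.85 pos [0.5444 0.2739 0.0199] x-ang -180.0 tilt [ 0.  0. -1.] w 0.0467 F [-0.4  0.3  0.5] q [ 16.  38.  78.   0.  64. -74.]
[0.5445, 0.274, 0] -> [-0.0001  0.0001  0.0199] rad to 180: 0.0
0.03 7 [0.536 0.264 0.028] [0.554 0.279 0.032]
0.035 18 [0.536 0.26  0.033] [0.552 0.281 0.037]
0.04 10 [0.535 0.263 0.038] [0.552 0.274 0.042]
0.045 14 [0.536 0.262 0.043] [0.552 0.275 0.047]
0.05 15 [0.538 0.263 0.048] [0.551 0.28  0.05 ]
0.055 11 [0.539 0.241 0.055] [0.556 0.298 0.057]
0.06 23 [0.534 0.237 0.058] [0.557 0.3   0.062]
0.065 33 [0.532 0.235 0.063] [0.554 0.303 0.067]
0.07 24 [0.533 0.235 0.068] [0.554 0.302 0.072]
0.075 30 [0.531 0.235 0.073] [0.556 0.299 0.077]
0.08 33 [0.533 0.233 0.078] [0.553 0.31  0.082]
0.085 28 [0.532 0.234 0.083] [0.555 0.3   0.087]
0.09 33 [0.533 0.234 0.088] [0.557 0.302 0.092]
0.095 24 [0.532 0.234 0.093] [0.555 0.308 0.097]
```

View pics/v4.png

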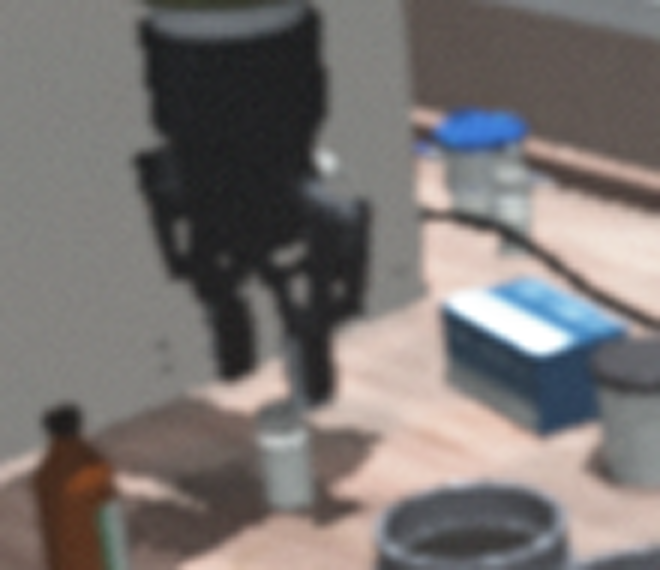

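The shut tips sit about 29 mm above the reported TCP, and x,y agree. I'll add that offset and descend 31 mm while watching the force.

Request:
play_rows(targets="0 0 0.01 0 0.45; 0 0 0.02 0 0.45; 0 0 0.031 0 0.45; 0 0 0.031 0 0.45")

```text
time_s: 3.3
position: [0.5432, 0.2735, -0.0133]
tool_rot: [[-1.0, -0.0, -0.004], [-0.0, 1.0, -0.001], [0.004, -0.001, -1.0]]
ft_force: [-0.6, 0.3, 0.6]
grip_width: 0.047
```

Request:
play_rows(targets="0 0 0 0 0.6; 0 0 0 0 0.8; 0 0 0 0 0.9; 0 0 0 0 0.9; 0 0 0 0 0.9")

```text
time_s: 3.8
position: [0.5446, 0.2739, -0.0107]
tool_rot: [[-1.0, -0.0, 0.001], [-0.0, 1.0, 0.0], [-0.001, 0.0, -1.0]]
ft_force: [0.1, -0.1, 2.0]
grip_width: 0.0204
```

Run:
```python
from h import *
go([.5445,.274,0])
from rig import eyes
d=eyes.get_image("side")
g=cv2.resize(d["pixels"][120:215,150:260,::-1],None,fx=6,fy=6,interpolation=2);cv2.imwrite("pics/v5.png",g)
```

```text
t 3.8 pos [ 0.5446  0.2739 -0.0107] x-ang -180.0 tilt [-0.001  0.    -1.   ] w 0.0204 F [ 0.1 -0.1  2. ] q [ 16.  40.  80.  -0.  60. -74.]
[0.5445, 0.274, 0] -> [ 0.0001  0.0001 -0.0107] rad to 180: 0.0
```

View pics/v5.png

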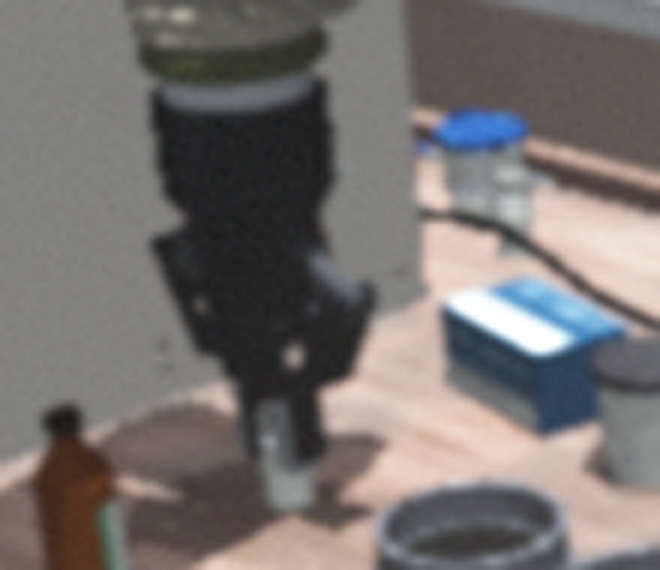

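Now gripped at 20.4 mm, around cap and glass. Lifting and carrying it to holder_s at (0.431, 0.158).

Request:
play_rows(targets="0 0 -0.02 0 0.9; 0 0 -0.05 0 0.9; 0 0 -0.09 0 0.9; 0 -0.04 -0.09 0 0.9; 0.01 -0.08 -0.09 0 0.9")

```text
time_s: 4.35
position: [0.5353, 0.1934, 0.08]
tool_rot: [[-1.0, -0.002, 0.003], [-0.002, 1.0, 0.0], [-0.003, 0.0, -1.0]]
ft_force: [1.1, -1.5, -0.4]
grip_width: 0.0205
```

Request:
play_rows(targets="0.03 -0.03 0 0 0.9; 0.07 -0.036 0 0 0.9; 0.1035 -0.036 0 0 0.9; 0.1035 -0.036 0.01 0 0.9; 0.1035 -0.036 0.01 0 0.9")

```text
time_s: 4.85
position: [0.4306, 0.1578, 0.0685]
tool_rot: [[-1.0, -0.0, -0.001], [-0.0, 1.0, -0.0], [0.001, -0.0, -1.0]]
ft_force: [0.6, 0.2, -0.6]
grip_width: 0.0205
```

Run:
```python
from h import *
go([.431,.1584,-.005])
from rig import eyes
for n in("side","top"):
    d=eyes.get_image(n); cv2.imwrite(f"pics/{n}6.png",d["pixels"][:,:,::-1]); np.savez(f"pics/{n}6.npz",**d)
a=cv2.imread('pics/side6.png')[130:270,140:300];b=cv2.imread('pics/top6.png')[180:320,120:280]
cv2.imwrite('pics/v6.png',cv2.resize(np.hstack([a,b]),None,fx=2.5,fy=2.5,interpolation=2))
```

```text
t 4.85 pos [0.4306 0.1578 0.0685] x-ang -180.0 tilt [ 0.001 -0.    -1.   ] w 0.0205 F [ 0.6  0.2 -0.6] q [  5.  22. 100.  -0.  59. -85.]
[0.431, 0.1584, -0.005] -> [-0.0005  0.0006  0.0735] rad to 180: 0.0
```

View pics/v6.png

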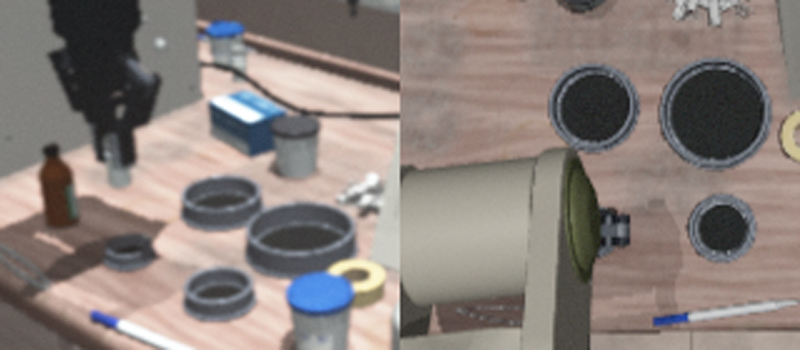

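The vial is held upright at crop (118,170), above the small holder at (130,250). Lowering.

Request:
play_rows(targets="-0.0005 0.0005 0.03 0 0.9; -0.0005 0.0005 0.055 0 0.9; -0.0005 0.0005 0.066 0 0.9; -0.0005 0.0005 0.072 0 0.9; -0.0005 0.0005 0.074 0 0.9")

```text
time_s: 5.45
position: [0.432, 0.1584, -0.0054]
tool_rot: [[-1.0, -0.0, -0.0], [-0.0, 1.0, -0.0], [0.0, -0.0, -1.0]]
ft_force: [-0.1, -0.3, 0.4]
grip_width: 0.0198
```

Request:
play_rows(targets="0 0 0 0 0.9; 0 0 0.0005 0 0.9")

```text
time_s: 5.65
position: [0.432, 0.1584, -0.005]
tool_rot: [[-1.0, -0.0, 0.001], [-0.0, 1.0, 0.0], [-0.001, 0.0, -1.0]]
ft_force: [-0.4, 0.4, -1.1]
grip_width: 0.0205
```

Request:
play_rows(targets="0 0 0.001 0 0.9; 0 0 0.002 0 0.9; 0 0 0.002 0 0.8; 0 0 0.002 0 0.7; 0 0 0.002 0 0.6")

```text
time_s: 6.15
position: [0.4315, 0.1584, -0.0075]
tool_rot: [[-1.0, -0.0, 0.0], [-0.0, 1.0, 0.0], [-0.0, 0.0, -1.0]]
ft_force: [0.2, -0.3, 0.1]
grip_width: 0.034
```

Request:
play_rows(targets="0 0 0 0 0.5; 0 0 0 0 0.45; 0 0 -0.02 0 0.45; 0 0 -0.06 0 0.45; 0 0 -0.1 0 0.45")

```text
time_s: 6.65
position: [0.4308, 0.1583, 0.0933]
tool_rot: [[-1.0, -0.0, -0.002], [-0.0, 1.0, -0.0], [0.002, -0.0, -1.0]]
ft_force: [-0.4, 0.2, 0.1]
grip_width: 0.047
```

Run:
```python
from h import *
go([.436,.2725,.15],[.436,.2725,.04])
from rig import eyes
for n in("side","top"):
    d=eyes.get_image(n); cv2.imwrite(f"pics/{n}7.png",d["pixels"][:,:,::-1]); np.savez(f"pics/{n}7.npz",**d)
a=cv2.imread('pics/side7.png')[130:270,140:300];b=cv2.imread('pics/top7.png')[180:320,120:280]
cv2.imwrite('pics/v7.png',cv2.resize(np.hstack([a,b]),None,fx=2.5,fy=2.5,interpolation=2))
```

```text
t 6.65 pos [0.4308 0.1583 0.0933] x-ang -180.0 tilt [ 0.002 -0.    -1.   ] w 0.047 F [-0.4  0.2  0.1] q [  5.  20.  98.  -0.  63. -85.]
[0.436, 0.2725, 0.15] -> [-0.0051  0.1142 -0.0567] rad to 180: 0.0
[0.436, 0.2725, 0.04] -> [-0.0053  0.1142  0.0533] rad to 180: 0.0
```

View pics/v7.png

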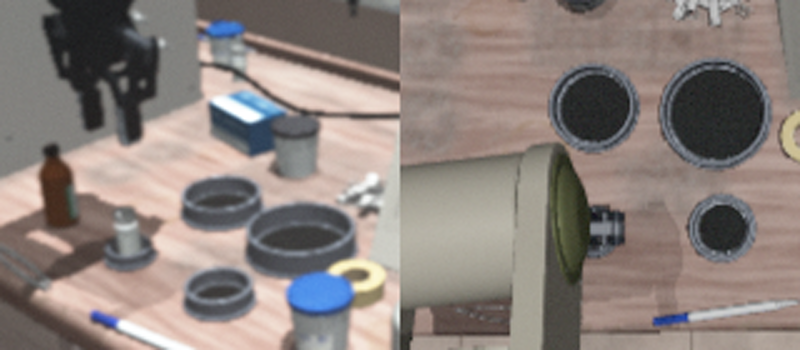

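The vial stands in holder_s, at crop (127,235). Amber bottle next.

Request:
play_rows(targets="-0.002 0.04 -0.01 0 0.45; -0.004 0.085 -0.01 0 0.45; -0.005 0.114 -0.01 0 0.45; -0.005 0.114 0 0 0.45; -0.005 0.114 0.01 0 0.45")

```text
time_s: 7.25
position: [0.4358, 0.2724, 0.0811]
tool_rot: [[-1.0, -0.002, -0.001], [-0.002, 1.0, -0.001], [0.001, -0.001, -1.0]]
ft_force: [-0.2, 0.3, 0.1]
grip_width: 0.0468
```

Run:
```python
from h import *
go([.436,.2725,.037])
from rig import eyes
d=eyes.get_image("side")
g=cv2.resize(d["pixels"][110:230,110:250,::-1],None,fx=5,fy=5,interpolation=2);cv2.imwrite("pics/v8.png",g)
```

```text
t 7.25 pos [0.4358 0.2724 0.0811] x-ang -179.9 tilt [ 0.001 -0.001 -1.   ] w 0.0468 F [-0.2  0.3  0.1] q [ 19.  25.  90.  -0.  64. -71.]
[0.436, 0.2725, 0.037] -> [-0.0002  0.0001  0.0441] rad to 180: 0.002
```

View pics/v8.png

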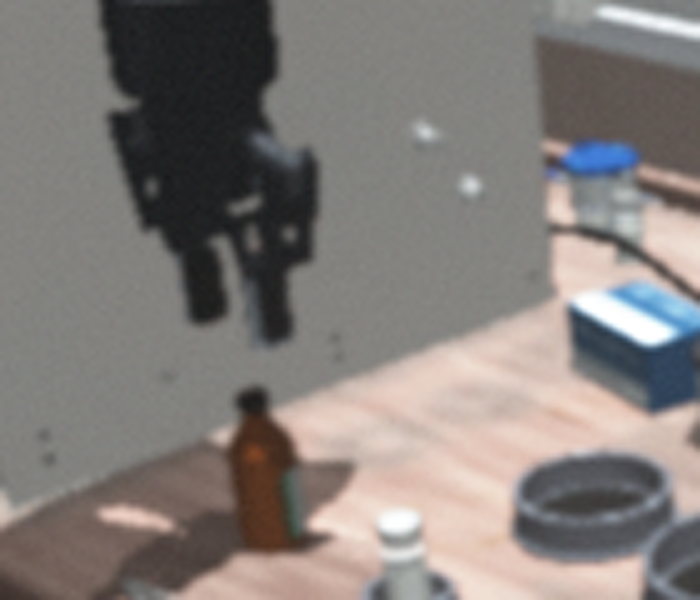

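The open fingers straddle the amber cap at crop (252,400). Descending 44 mm and closing.

Request:
play_rows(targets="0 0 0.015 0 0.5; 0 0 0.03 0 0.5; 0 0 0.044 0 0.5; 0 0 0.044 0 0.6; 0 0 0.044 0 0.7")

```text
time_s: 7.8
position: [0.4364, 0.2716, 0.0384]
tool_rot: [[-1.0, 0.001, -0.001], [0.001, 1.0, -0.0], [0.001, -0.0, -1.0]]
ft_force: [-0.2, -0.7, 0.3]
grip_width: 0.0258
```

Request:
play_rows(targets="0 0 0 0 0.8; 0 0 0 0 0.95; 0 0 0 0 0.95; 0 0 0 0 0.95; 0 0 0 0 0.95")

```text
time_s: 8.3
position: [0.4369, 0.2725, 0.039]
tool_rot: [[-1.0, -0.0, 0.001], [-0.0, 1.0, 0.0], [-0.001, 0.0, -1.0]]
ft_force: [0.5, -0.1, 4.8]
grip_width: 0.0142
```

Run:
```python
from h import *
go([.436,.2725,.037])
from rig import eyes
d=eyes.get_image("side")
g=cv2.resize(d["pixels"][110:230,110:250,::-1],None,fx=5,fy=5,interpolation=2);cv2.imwrite("pics/v9.png",g)
```

```text
t 8.3 pos [0.4369 0.2725 0.039 ] x-ang -180.0 tilt [-0.001  0.    -1.   ] w 0.0142 F [ 0.5 -0.1  4.8] q [ 19.  29.  93.  -0.  58. -71.]
[0.436, 0.2725, 0.037] -> [ 0.0009 -0.      0.002 ] rad to 180: 0.0
```

View pics/v9.png

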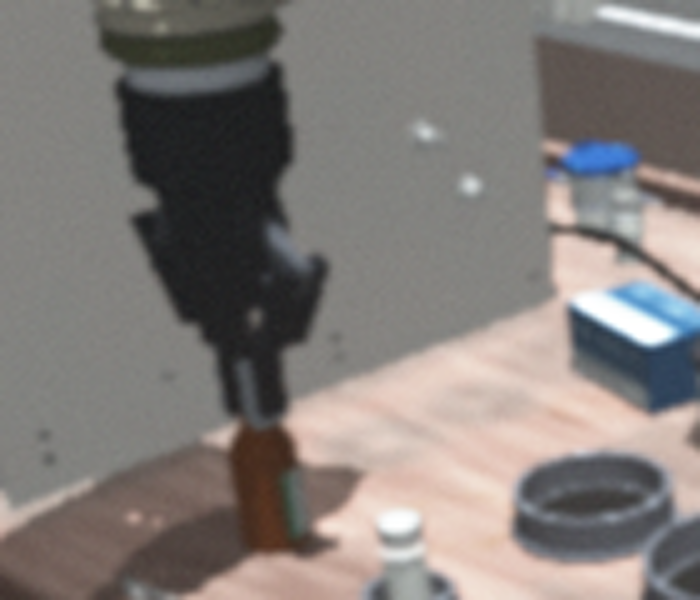

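Gripped at 14.2 mm (13 expected). Lifting 100 mm and carrying it to holder_m at (0.4324, 0.0356).

Request:
play_rows(targets="0 0 -0.01 0 0.95; 0 0 -0.03 0 0.95; 0 0 -0.065 0 0.95; 0 0 -0.1 0 0.95; 0 -0.03 -0.1 0 0.95")

```text
time_s: 8.85
position: [0.4381, 0.2444, 0.1429]
tool_rot: [[-1.0, -0.003, 0.008], [-0.003, 1.0, 0.003], [-0.008, 0.003, -1.0]]
ft_force: [1.0, 0.1, -1.3]
grip_width: 0.0142
```

Request:
play_rows(targets="0.001 -0.04 0 0 0.95; 0.002 -0.08 0 0 0.95; 0.003 -0.12 0 0 0.95; 0.004 -0.16 0 0 0.95; 0.004 -0.195 0 0 0.95")

```text
time_s: 9.35
position: [0.4317, 0.0457, 0.1388]
tool_rot: [[-1.0, 0.0, -0.0], [0.0, 1.0, 0.0], [0.0, 0.0, -1.0]]
ft_force: [0.6, 0.0, -0.2]
grip_width: 0.0139
```

Run:
```python
from h import *
go([.4324,.0356,.0425])
from rig import eyes
for n in("side","top"):
    d=eyes.get_image(n); cv2.imwrite(f"pics/{n}10.png",d["pixels"][:,:,::-1]); np.savez(f"pics/{n}10.npz",**d)
a=cv2.imread('pics/side10.png')[130:290,140:300];b=cv2.imread('pics/top10.png')[180:340,120:280]
cv2.imwrite('pics/v10.png',cv2.resize(np.hstack([a,b]),None,fx=2.5,fy=2.5,interpolation=2))
```

```text
t 9.35 pos [0.4317 0.0457 0.1388] x-ang 180.0 tilt [ 0.  0. -1.] w 0.0139 F [ 0.6  0.  -0.2] q [ -10.   14.   97.   -0.   69. -100.]
[0.4324, 0.0356, 0.0425] -> [-0.0007 -0.0101  0.0963] rad to 180: -0.0
```

View pics/v10.png

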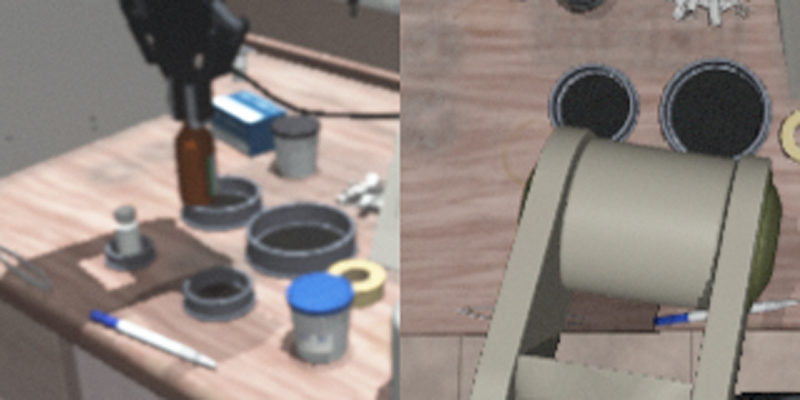

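The amber bottle hangs upright and the vial is undisturbed. Lowering into m.

Request:
play_rows(targets="-0.0005 -0.011 0.02 0 0.95; -0.0005 -0.011 0.05 0 0.95; -0.0005 -0.011 0.075 0 0.95; -0.0005 -0.011 0.088 0 0.95; -0.0005 -0.011 0.094 0 0.95")

```text
time_s: 9.95
position: [0.4322, 0.037, 0.0436]
tool_rot: [[-1.0, -0.001, -0.002], [-0.001, 1.0, 0.001], [0.002, 0.001, -1.0]]
ft_force: [-0.5, -0.3, -0.6]
grip_width: 0.0138
```

Request:
play_rows(targets="0 0 0 0 0.95; 0 0 0.001 0 0.95; 0 0 0.001 0 0.95")

```text
time_s: 10.25
position: [0.4333, 0.0364, 0.0441]
tool_rot: [[-1.0, -0.0, 0.001], [-0.0, 1.0, -0.0], [-0.001, -0.0, -1.0]]
ft_force: [-0.3, -0.3, -0.4]
grip_width: 0.0142
```

Request:
play_rows(targets="0 0 0.001 0 0.95; 0 0 0.0015 0 0.95; 0 0 0.0015 0 0.95")

```text
time_s: 10.55
position: [0.4338, 0.0363, 0.0429]
tool_rot: [[-1.0, -0.0, 0.003], [-0.0, 1.0, -0.0], [-0.003, -0.0, -1.0]]
ft_force: [-0.2, 0.8, 8.5]
grip_width: 0.0143
```

Request:
play_rows(targets="0 0 0 0 0.85; 0 0 0 0 0.75; 0 0 0 0 0.65; 0 0 0 0 0.55; 0 0 0 0 0.5")

```text
time_s: 11.05
position: [0.4329, 0.0363, 0.0419]
tool_rot: [[-1.0, -0.0, -0.0], [-0.0, 1.0, 0.0], [0.0, 0.0, -1.0]]
ft_force: [0.3, -0.3, 0.8]
grip_width: 0.0429
```

Request:
play_rows(targets="0 0 -0.01 0 0.5; 0 0 -0.04 0 0.5; 0 0 -0.08 0 0.5; 0 0 -0.12 0 0.5; 0 0 -0.15 0 0.5")

```text
time_s: 11.55
position: [0.4331, 0.0364, 0.1951]
tool_rot: [[-1.0, -0.0, 0.003], [-0.0, 1.0, -0.001], [-0.003, -0.001, -1.0]]
ft_force: [0.5, 0.9, -0.5]
grip_width: 0.0429
```

Run:
```python
from h import *
go([.4292,-.198,.2])
from rig import eyes
for n in("side","top"):
    d=eyes.get_image(n); cv2.imwrite(f"pics/{n}11.png",d["pixels"][:,:,::-1]); np.savez(f"pics/{n}11.npz",**d)
a=cv2.imread('pics/side11.png')[130:330,140:400]
cv2.imwrite('pics/v11.png',cv2.resize(a,None,fx=2.5,fy=2.5,interpolation=2))
```

```text
t 11.55 pos [0.4331 0.0364 0.1951] x-ang -180.0 tilt [-0.003 -0.001 -1.   ] w 0.0429 F [ 0.5  0.9 -0.5] q [ -11.   10.   92.    0.   78. -101.]
[0.4292, -0.198, 0.2] -> [ 0.0039 -0.2344 -0.0048] rad to 180: 0.0
```

View pics/v11.png

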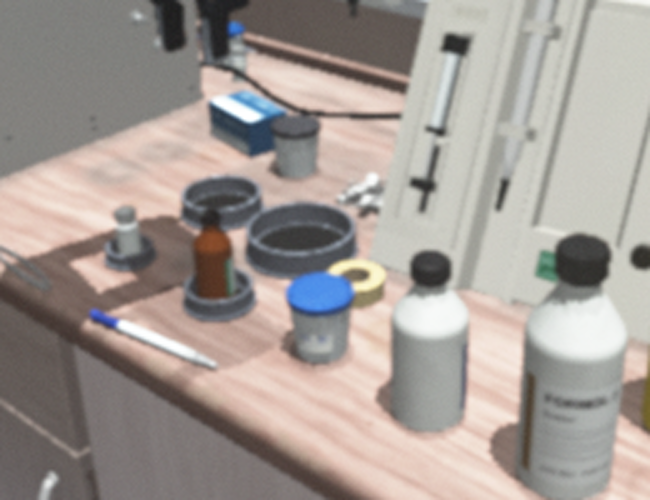

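The amber bottle is upright in holder_m, at crop (213,260). Next is the small white bottle at (0.4292, -0.198).

Request:
play_rows(targets="0.001 -0.045 0 0 0.5; 0.002 -0.09 0 0 0.5; 0.003 -0.135 0 0 0.5; 0.004 -0.18 0 0 0.5; 0.004 -0.22 0 0 0.5")

```text
time_s: 12.15
position: [0.4282, -0.1855, 0.1917]
tool_rot: [[-1.0, 0.0, -0.001], [0.0, 1.0, 0.0], [0.001, 0.0, -1.0]]
ft_force: [0.9, 0.2, 1.0]
grip_width: 0.0428
```

Request:
play_rows(targets="0 -0.0145 0 0 0.45; 0 -0.0145 0.03 0 0.45; 0 -0.0145 0.05 0 0.45; 0 -0.0145 0.06 0 0.45")

```text
time_s: 12.55
position: [0.4281, -0.1971, 0.1302]
tool_rot: [[-1.0, -0.0, -0.003], [-0.0, 1.0, 0.002], [0.003, 0.002, -1.0]]
ft_force: [-0.4, -0.5, 0.4]
grip_width: 0.0472
```

Run:
```python
from h import *
go([.4292,-.198,.078])
from rig import eyes
for n in("side","top"):
    d=eyes.get_image(n); cv2.imwrite(f"pics/{n}12.png",d["pixels"][:,:,::-1])
a=cv2.imread('pics/side12.png')[130:330,240:400];b=cv2.imread('pics/top12.png')[170:370,260:420]
cv2.imwrite('pics/v12.png',cv2.resize(np.hstack([a,b]),None,fx=2.5,fy=2.5,interpolation=2))
```

```text
t 12.55 pos [ 0.4281 -0.1971  0.1302] x-ang -180.0 tilt [ 0.003  0.002 -1.   ] w 0.0472 F [-0.4 -0.5  0.4] q [ -39.   18.   93.    0.   69. -129.]
[0.4292, -0.198, 0.078] -> [-0.0012 -0.001   0.0522] rad to 180: 0.0
```

View pics/v12.png

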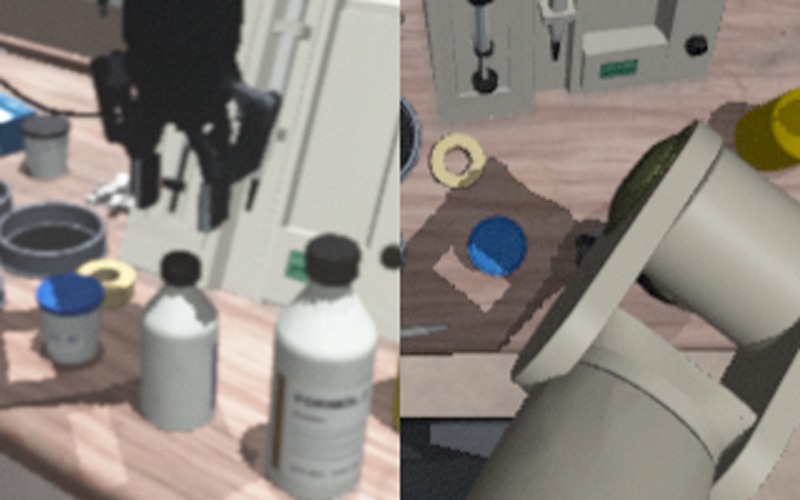

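The fingers straddle the cap at crop (180,268). Descending 52 mm and closing.

Request:
play_rows(targets="-0.0005 -0.0005 0.015 0 0.45; -0.0005 -0.0005 0.035 0 0.45; -0.0005 -0.0005 0.052 0 0.45; -0.0005 -0.0005 0.052 0 0.5; -0.0005 -0.0005 0.052 0 0.6", force=35)

```text
time_s: 13.15
position: [0.43, -0.1988, 0.081]
tool_rot: [[-1.0, -0.001, 0.001], [-0.001, 1.0, -0.001], [-0.001, -0.001, -1.0]]
ft_force: [-0.5, -0.0, -0.1]
grip_width: 0.0344
```

Request:
play_rows(targets="0 0 0 0 0.7; 0 0 0 0 0.85; 0 0 0 0 0.85; 0 0 0 0 0.85; 0 0 0 0 0.85")

```text
time_s: 13.65
position: [0.4303, -0.199, 0.0814]
tool_rot: [[-1.0, -0.0, 0.003], [-0.0, 1.0, -0.002], [-0.003, -0.002, -1.0]]
ft_force: [0.6, 2.1, 5.2]
grip_width: 0.027
```

Run:
```python
from h import *
go([.4292,-.198,.078])
from rig import eyes
d=eyes.get_image("side")
cv2.imwrite('pics/v13.png',cv2.resize(d["pixels"][130:330,240:400,::-1],None,fx=2.5,fy=2.5,interpolation=2))
```

```text
t 13.65 pos [ 0.4303 -0.199   0.0814] x-ang -180.0 tilt [-0.003 -0.002 -1.   ] w 0.027 F [0.6 2.1 5.2] q [ -39.   22.   97.    0.   61. -129.]
[0.4292, -0.198, 0.078] -> [0.0011 0.001  0.0034] rad to 180: 0.0
```

View pics/v13.png

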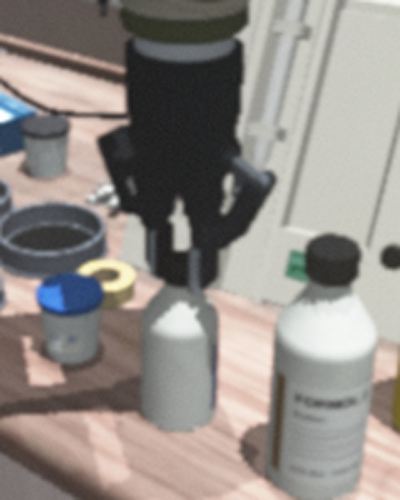

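Request:
play_rows(targets="0 0 0 0 0.9; 0 0 0 0 0.9; 0 0 0 0 0.9")

```text
time_s: 14.0
position: [0.4303, -0.199, 0.0814]
tool_rot: [[-1.0, -0.0, 0.003], [-0.0, 1.0, -0.002], [-0.003, -0.002, -1.0]]
ft_force: [-0.1, 1.1, 7.3]
grip_width: 0.0266
```

The width stalls at 26.6 mm instead of about 21, so the cap's flats are turned from the jaws by roughly 20°. I'll open, turn the tool 20°, close again and compare widths.

Request:
play_rows(targets="0 0 0 0 0.5; 0 0 0 0 0.5; 0 0 0 0.14 0.5; 0 0 0 0.28 0.5; 0 0 0 0.36 0.5")

```text
time_s: 14.5
position: [0.4295, -0.1987, 0.08]
tool_rot: [[-0.934, 0.357, -0.0], [0.357, 0.934, -0.0], [-0.0, -0.0, -1.0]]
ft_force: [0.1, -0.2, -0.4]
grip_width: 0.0426
```

Request:
play_rows(targets="0 0 0 0 0.65; 0 0 0 0 0.75; 0 0 0 0 0.9; 0 0 0 0 0.9; 0 0 0 0 0.9")

```text
time_s: 15.0
position: [0.4296, -0.1988, 0.0803]
tool_rot: [[-0.936, 0.351, 0.0], [0.351, 0.936, -0.0], [-0.001, -0.0, -1.0]]
ft_force: [-1.8, 0.8, 5.1]
grip_width: 0.0271
```

Request:
play_rows(targets="0 0 0 0 0.6; 0 0 -0.004 0 0.6; 0 0 -0.008 0 0.6; 0 0 -0.008 0 0.75; 0 0 -0.008 0 0.9")

```text
time_s: 15.5
position: [0.43, -0.1991, 0.089]
tool_rot: [[-0.936, 0.352, 0.002], [0.352, 0.936, -0.001], [-0.002, -0.001, -1.0]]
ft_force: [-1.9, 0.2, 9.3]
grip_width: 0.0261
```

Request:
play_rows(targets="0 0 0 0 0.9; 0 0 0 0 0.9; 0 0 0 0 0.9")

```text
time_s: 15.8
position: [0.4299, -0.1991, 0.089]
tool_rot: [[-0.936, 0.352, 0.002], [0.352, 0.936, -0.001], [-0.002, -0.001, -1.0]]
ft_force: [-0.7, 1.5, 9.2]
grip_width: 0.0261
```

Run:
```python
from h import *
go([.4292,-.198,.078])
from rig import eyes
d=eyes.get_image("side")
cv2.imwrite('pics/v14.png',cv2.resize(d["pixels"][180:310,250:400,::-1],None,fx=5,fy=4.5,interpolation=2))
```

```text
t 15.8 pos [ 0.4299 -0.1991  0.089 ] x-ang 159.4 tilt [-0.002 -0.001 -1.   ] w 0.0261 F [-0.7  1.5  9.2] q [ -39.   21.   96.   -0.   63. -109.]
[0.4292, -0.198, 0.078] -> [0.0011 0.0007 0.011 ] rad to 180: -0.36
```

View pics/v14.png

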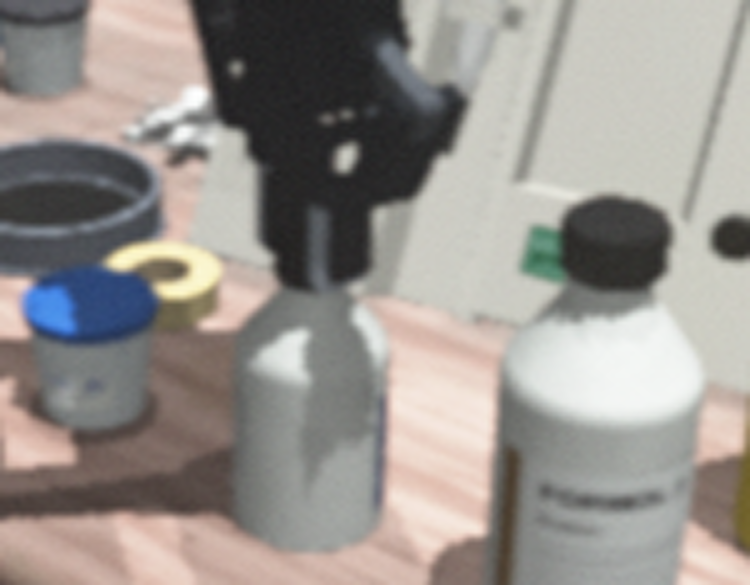

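Request:
play_rows(targets="0 0 0 0 0.55; 0 0 0 0.13 0.5; 0 0 0 0.28 0.5; 0 0 0 0.43 0.5; 0 0 0 0.58 0.5")

```text
time_s: 16.35
position: [0.4294, -0.1986, 0.0878]
tool_rot: [[-0.585, 0.811, -0.0], [0.811, 0.585, 0.0], [0.0, -0.0, -1.0]]
ft_force: [0.3, -0.5, -0.1]
grip_width: 0.0426
```

Request:
play_rows(targets="0 0 0.003 0.02 0.65; 0 0 0.004 0.02 0.75; 0 0 0.004 0.02 0.9; 0 0 0.004 0.02 0.9; 0 0 0.004 0.02 0.9")

```text
time_s: 16.85
position: [0.4294, -0.1986, 0.0838]
tool_rot: [[-0.575, 0.818, -0.0], [0.818, 0.575, 0.0], [0.0, -0.0, -1.0]]
ft_force: [0.8, 0.3, -1.7]
grip_width: 0.0202
```

Now 20.2 mm, so the jaws are flush on the flats. Lifting, then carrying it to holder_l.

Request:
play_rows(targets="0 0 -0.01 0 0.9; 0 0 -0.03 0 0.9; 0 0 -0.06 0 0.9; 0 0 -0.09 0 0.9; 0 0 -0.11 0 0.9")

```text
time_s: 17.35
position: [0.4298, -0.1989, 0.1967]
tool_rot: [[-0.574, 0.819, 0.002], [0.819, 0.574, -0.002], [-0.003, 0.001, -1.0]]
ft_force: [0.9, -1.0, -1.3]
grip_width: 0.0203
```

Request:
play_rows(targets="0.012 0.017 0 0 0.9; 0.036 0.05 0 0 0.9; 0.06 0.083 0 0 0.9; 0.084 0.116 0 0 0.9; 0.108 0.149 0 0 0.9")

```text
time_s: 17.85
position: [0.4898, -0.0231, 0.1947]
tool_rot: [[-0.574, 0.819, 0.001], [0.819, 0.574, -0.0], [-0.001, 0.0, -1.0]]
ft_force: [0.6, -1.0, -1.1]
grip_width: 0.0203
```

Run:
```python
from h import *
go([.552,.1595,.19])
```

```text
t 17.85 pos [ 0.4898 -0.0231  0.1947] x-ang 125.0 tilt [-0.001  0.    -1.   ] w 0.0203 F [ 0.6 -1.  -1.1] q [-17.  16.  84.  -0.  80. -52.]
[0.552, 0.1595, 0.19] -> [0.1139 0.1558 0.0047] rad to 180: -0.96
```

Request:
play_rows(targets="0.024 0.033 0 0 0.9; 0.048 0.066 0 0 0.9; 0.072 0.099 0 0 0.9; 0.096 0.131 0 0 0.9; 0.112 0.153 0 0 0.9")

```text
time_s: 18.35
position: [0.5508, 0.1573, 0.1945]
tool_rot: [[-0.575, 0.818, 0.0], [0.818, 0.575, 0.0], [0.0, 0.001, -1.0]]
ft_force: [0.0, -0.1, -1.2]
grip_width: 0.0206
```

Request:
play_rows(targets="0 0 0 0 0.9; 0 0 0 0 0.9")

```text
time_s: 18.55
position: [0.5504, 0.1549, 0.1942]
tool_rot: [[-0.575, 0.818, -0.0], [0.818, 0.575, -0.0], [-0.0, -0.0, -1.0]]
ft_force: [-0.1, 0.3, -1.5]
grip_width: 0.0206
```

Run:
```python
from h import *
go([.552,.1595,.088])
from rig import eyes
d=eyes.get_image("side")
cv2.imwrite('pics/v15.png',cv2.resize(d["pixels"][100:290,140:340,::-1],None,fx=3,fy=3,interpolation=2))
```

```text
t 18.55 pos [0.5504 0.1549 0.1942] x-ang 125.1 tilt [-0. -0. -1.] w 0.0206 F [-0.1  0.3 -1.5] q [  4.  24.  71.  -0.  85. -31.]
[0.552, 0.1595, 0.088] -> [0.0028 0.004  0.1062] rad to 180: -0.958
```

View pics/v15.png

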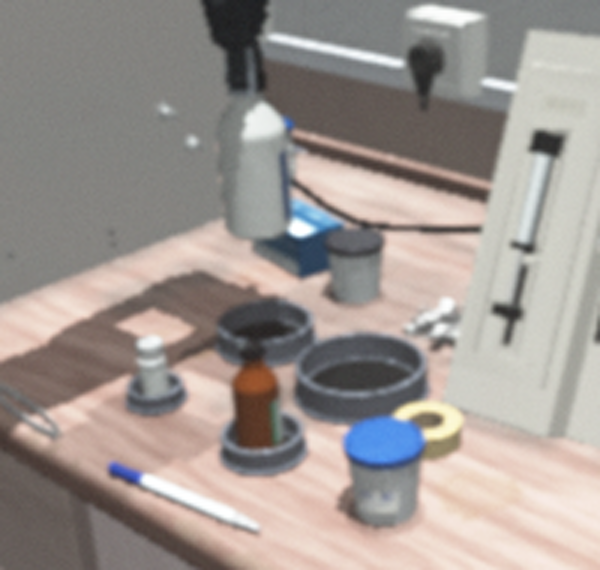

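The small bottle hangs upright above holder_l at crop (265,330). Lowering.

Request:
play_rows(targets="0.003 0.004 0.02 0 0.9; 0.003 0.004 0.05 0 0.9; 0.003 0.004 0.078 0 0.9; 0.003 0.004 0.094 0 0.9; 0.003 0.004 0.102 0 0.9")

```text
time_s: 19.1
position: [0.5515, 0.1583, 0.0909]
tool_rot: [[-0.572, 0.82, -0.002], [0.82, 0.572, -0.0], [0.001, -0.002, -1.0]]
ft_force: [0.0, 0.2, -0.7]
grip_width: 0.0204
```

Request:
play_rows(targets="0 0 0.001 0 0.9; 0 0 0.003 0 0.9; 0 0 0.003 0 0.9")

```text
time_s: 19.4
position: [0.5526, 0.1594, 0.0897]
tool_rot: [[-0.573, 0.819, 0.001], [0.819, 0.573, 0.0], [-0.001, 0.001, -1.0]]
ft_force: [-0.6, -0.5, -0.8]
grip_width: 0.0205
```

Request:
play_rows(targets="0 0 0.001 0 0.9; 0 0 0.002 0 0.9; 0 0 0.002 0 0.9")

```text
time_s: 19.7
position: [0.5526, 0.1596, 0.0877]
tool_rot: [[-0.574, 0.819, 0.002], [0.819, 0.574, 0.0], [-0.001, 0.001, -1.0]]
ft_force: [-0.4, 1.1, 4.2]
grip_width: 0.0203
```

Contact (4.2 N). Releasing and rising.

Request:
play_rows(targets="0 0 0 0 0.8; 0 0 0 0 0.7; 0 0 0 0 0.6; 0 0 0 0 0.5; 0 0 0 0 0.5")

```text
time_s: 20.2
position: [0.5521, 0.1595, 0.0867]
tool_rot: [[-0.574, 0.819, -0.0], [0.819, 0.574, -0.0], [0.0, -0.0, -1.0]]
ft_force: [0.2, 1.0, 0.1]
grip_width: 0.0427
```

Request:
play_rows(targets="0 0 -0.02 0 0.5; 0 0 -0.06 0 0.5; 0 0 -0.1 0 0.5; 0 0 -0.13 0 0.5; 0 0 -0.13 0 0.5")

```text
time_s: 20.7
position: [0.5537, 0.1597, 0.2213]
tool_rot: [[-0.574, 0.819, 0.008], [0.819, 0.574, 0.001], [-0.004, 0.007, -1.0]]
ft_force: [-0.3, -0.4, -1.1]
grip_width: 0.043
```

Run:
```python
from h import *
go([.4355,-.3085,.22])
from rig import eyes
d=eyes.get_image("side");np.savez("pics/side16.npz",**d)
cv2.imwrite('pics/v16.png',cv2.resize(d["pixels"][130:340,140:440,::-1],None,fx=2.6,fy=2.6,interpolation=2))
```

```text
t 20.7 pos [0.5537 0.1597 0.2213] x-ang 125.0 tilt [-0.004  0.007 -1.   ] w 0.043 F [-0.3 -0.4 -1.1] q [  4.  23.  68.  -0.  88. -31.]
[0.4355, -0.3085, 0.22] -> [-0.3157 -0.3655 -0.    ] rad to 180: -0.96
```

View pics/v16.png

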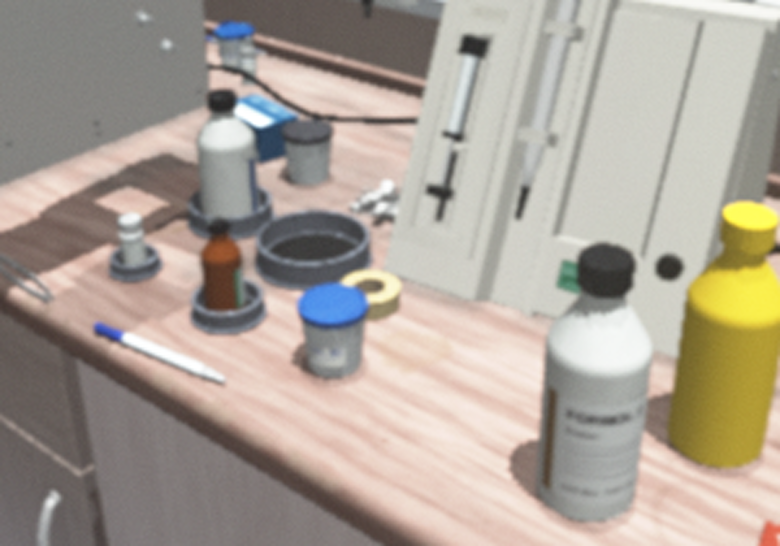

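The small bottle is upright in holder_l, at crop (228,160). Next the tall white bottle at (0.4355, -0.3085), backing off in x first to stay clear of the pump stand.

Request:
play_rows(targets="-0.004 -0.036 0 0 0.5; -0.009 -0.073 0 0 0.5; -0.014 -0.11 0 0 0.5; -0.025 -0.147 0 0 0.5; -0.055 -0.175 0 0 0.5")

```text
time_s: 21.25
position: [0.4376, 0.0143, 0.2158]
tool_rot: [[-0.575, 0.818, -0.003], [0.818, 0.575, 0.001], [0.002, -0.002, -1.0]]
ft_force: [1.8, -0.3, -0.1]
grip_width: 0.0428
```

Request:
play_rows(targets="-0.038 -0.027 0 0 0.5; -0.076 -0.054 0 0 0.5; -0.114 -0.081 0 0 0.5; -0.152 -0.108 0 0 0.5; -0.19 -0.135 0 0 0.5")

```text
time_s: 21.75
position: [0.4379, -0.2205, 0.2155]
tool_rot: [[-0.573, 0.819, -0.002], [0.819, 0.573, 0.002], [0.003, -0.001, -1.0]]
ft_force: [0.8, 0.3, -0.5]
grip_width: 0.0426
```

Run:
```python
from h import *
go([.4355,-.3085,.22],[.4355,-.3085,.18])
```

```text
t 21.75 pos [ 0.4379 -0.2205  0.2155] x-ang 125.0 tilt [ 0.003 -0.001 -1.   ] w 0.0426 F [ 0.8  0.3 -0.5] q [-41.  15.  82.   0.  83. -76.]
[0.4355, -0.3085, 0.22] -> [-0.0707 -0.0524 -0.0046] rad to 180: -0.96
[0.4355, -0.3085, 0.18] -> [-0.0708 -0.0524  0.0354] rad to 180: -0.96
```

Request:
play_rows(targets="-0.035 -0.026 0 0 0.45; -0.070 -0.052 0 0 0.4; -0.070 -0.052 0.01 0 0.4; -0.070 -0.052 0.025 0 0.4; -0.070 -0.052 0.035 0 0.4")

```text
time_s: 22.25
position: [0.4357, -0.3052, 0.1795]
tool_rot: [[-0.574, 0.819, -0.003], [0.819, 0.574, 0.003], [0.004, -0.0, -1.0]]
ft_force: [0.0, 0.4, 0.3]
grip_width: 0.0512
```

Run:
```python
from h import *
go([.4355,-.3085,.118])
from rig import eyes
d=eyes.get_image("side");P=cloud(d)
cv2.imwrite('pics/v17.png',cv2.resize(d["pixels"][130:340,290:470,::-1],None,fx=2.8,fy=2.8,interpolation=2))
```

```text
t 22.25 pos [ 0.4357 -0.3052  0.1795] x-ang 125.0 tilt [ 0.004 -0.    -1.   ] w 0.0512 F [0.  0.4 0.3] q [-48.  21.  79.   0.  80. -83.]
[0.4355, -0.3085, 0.118] -> [-0.0028 -0.002   0.0615] rad to 180: -0.96
```

View pics/v17.png

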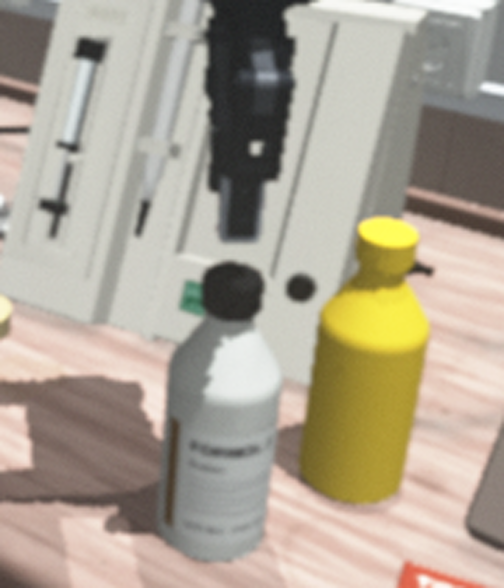

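Request:
play_rows(targets="-0.002 -0.0015 0.01 0 0.4; -0.002 -0.0015 0.03 0 0.4; -0.002 -0.0015 0.05 0 0.4; -0.002 -0.0015 0.059 0 0.4; -0.002 -0.0015 0.059 0 0.5", force=35)

```text
time_s: 22.8
position: [0.4361, -0.3081, 0.122]
tool_rot: [[-0.574, 0.819, -0.001], [0.819, 0.574, 0.001], [0.002, -0.0, -1.0]]
ft_force: [-0.4, -0.2, -0.5]
grip_width: 0.0427
```

Request:
play_rows(targets="0 0 0 0 0.6; 0 0 0 0 0.7; 0 0 0 0 0.85; 0 0 0 0 0.85; 0 0 0 0 0.85")

```text
time_s: 23.3
position: [0.4366, -0.3091, 0.1238]
tool_rot: [[-0.574, 0.819, 0.001], [0.819, 0.574, -0.002], [-0.002, 0.0, -1.0]]
ft_force: [-1.5, -1.0, 5.7]
grip_width: 0.0318
```

31.8 mm is close to corner-on (24 expected). I'll open, turn about 45° and try again.

Request:
play_rows(targets="0 0 0 0 0.5; 0 0 -0.002 0.1 0.4; 0 0 -0.002 0.24 0.4; 0 0 -0.002 0.38 0.4; 0 0 -0.002 0.52 0.4")

```text
time_s: 23.8
position: [0.4363, -0.3084, 0.1247]
tool_rot: [[-0.085, 0.996, -0.0], [0.996, 0.085, 0.001], [0.001, -0.0, -1.0]]
ft_force: [0.0, -0.1, 0.6]
grip_width: 0.0512
```

Request:
play_rows(targets="0 0 0 0.13 0.4; 0 0 0 0.26 0.5; 0 0 0 0.26 0.6; 0 0 0 0.26 0.75; 0 0 0 0.26 0.85")

```text
time_s: 24.3
position: [0.4363, -0.3085, 0.1251]
tool_rot: [[0.166, 0.986, 0.0], [0.986, -0.166, 0.0], [0.0, 0.0, -1.0]]
ft_force: [-1.2, 0.3, 3.1]
grip_width: 0.0242
```

Request:
play_rows(targets="0 0 0 0 0.85; 0 0 0 0 0.85; 0 0 0 0 0.85")

```text
time_s: 24.6
position: [0.4363, -0.3086, 0.1251]
tool_rot: [[0.168, 0.986, 0.0], [0.986, -0.168, -0.0], [-0.0, 0.0, -1.0]]
ft_force: [0.1, 0.7, 6.3]
grip_width: 0.0242
```

24.2 mm, flush. Before carrying, I'll check how far the rack protrudes.

Run:
```python
from h import *
p=cloud(load("top",0)).reshape(-1,3)
for y in np.arange(-.35,.05,.05):
    r=[]
    for z in (.02,.08,.15,.22,.3):
        k=p[(abs(p[:,1]-y)<.025)&(p[:,2]>z)&(p[:,2]<z+.3)&(p[:,0]>.5)]
        r.append(k[:,0].min().round(3) if len(k) else None)
    print(y.round(2),r)
go([.5447,.0392,.24])
```

```text
-0.35 [np.float64(0.504), np.float64(0.505), np.float64(0.521), np.float64(0.942), None]
-0.3 [np.float64(0.522), np.float64(0.524), np.float64(0.665), np.float64(0.699), None]
-0.25 [np.float64(0.595), np.float64(0.614), np.float64(0.661), np.float64(0.694), None]
-0.2 [np.float64(0.588), np.float64(0.645), np.float64(0.68), np.float64(0.715), None]
-0.15 [np.float64(0.587), np.float64(0.607), np.float64(0.63), np.float64(0.664), np.float64(0.704)]
-0.1 [np.float64(0.52), np.float64(0.573), np.float64(0.611), np.float64(0.662), np.float64(0.704)]
-0.05 [np.float64(0.501), np.float64(0.573), np.float64(0.607), np.float64(0.655), None]
-0.0 [np.float64(0.502), np.float64(0.634), np.float64(0.634), np.float64(0.66), np.float64(0.915)]
t 24.6 pos [ 0.4363 -0.3086  0.1251] x-ang 80.4 tilt [-0.  0. -1.] w 0.0242 F [0.1 0.7 6.3] q [-48.  24.  84.   0.  72. -38.]
[0.5447, 0.0392, 0.24] -> [ 0.3611  0.0485 -0.1149] rad to 180: -1.739
```

Request:
play_rows(targets="0 0 -0.01 0 0.85; 0 0 -0.03 0 0.85; 0 0 -0.06 0 0.85; 0 0 -0.09 0 0.85; 0 0 -0.12 0 0.85", force=45)

```text
time_s: 25.1
position: [0.436, -0.3084, 0.2461]
tool_rot: [[0.168, 0.986, -0.001], [0.986, -0.168, 0.001], [0.0, -0.001, -1.0]]
ft_force: [-0.3, -0.3, -4.3]
grip_width: 0.0235
```

Run:
```python
from h import *
go([.455,-.1,.24],[.5447,.0392,.24])
from rig import eyes
d=eyes.get_image("side");P=cloud(d)
cv2.imwrite('pics/v18.png',cv2.resize(d["pixels"][50:340,250:470,::-1],None,fx=2,fy=2,interpolation=2))
```

```text
t 25.1 pos [ 0.436  -0.3084  0.2461] x-ang 80.3 tilt [ 0.    -0.001 -1.   ] w 0.0235 F [-0.3 -0.3 -4.3] q [-48.  19.  72.  -0.  90. -38.]
[0.455, -0.1, 0.24] -> [ 0.2086 -0.0163  0.0062] rad to 180: -1.74
[0.5447, 0.0392, 0.24] -> [0.3609 0.0487 0.0062] rad to 180: -1.74
```

View pics/v18.png

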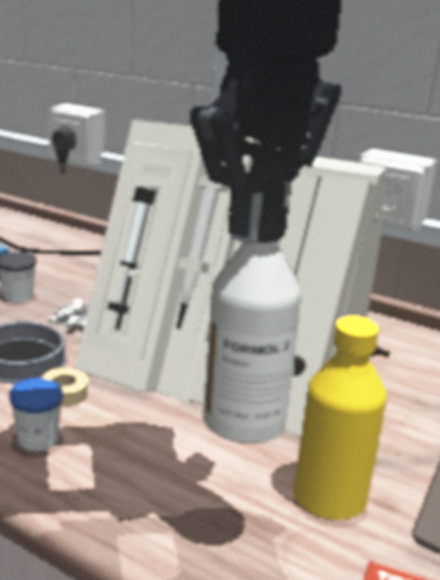

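Tall bottle held upright. Carrying it to holder_xl along x≈0.45, then out.

Request:
play_rows(targets="0.02 -0.002 0 0 0.85; 0.055 -0.004 0 0 0.85; 0.095 -0.007 0 0 0.85; 0.135 -0.010 0 0 0.85; 0.175 -0.014 0 0 0.85")

```text
time_s: 25.65
position: [0.4512, -0.1314, 0.244]
tool_rot: [[0.168, 0.986, -0.002], [0.986, -0.168, 0.001], [0.001, -0.002, -1.0]]
ft_force: [1.0, 0.2, -2.4]
grip_width: 0.0234
```

Request:
play_rows(targets="0.04 -0.003 0 0 0.85; 0.08 -0.003 0 0 0.85; 0.115 0.015 0 0 0.85; 0.15 0.035 0 0 0.85; 0.175 0.052 0 0 0.85")

```text
time_s: 26.15
position: [0.5326, 0.0328, 0.244]
tool_rot: [[0.166, 0.986, -0.002], [0.986, -0.166, 0.001], [0.0, -0.002, -1.0]]
ft_force: [-0.2, -0.8, -2.6]
grip_width: 0.0237
```

Request:
play_rows(targets="0.006 0.005 0 0 0.85; 0.006 0.005 0 0 0.85")

```text
time_s: 26.35
position: [0.5382, 0.036, 0.2438]
tool_rot: [[0.166, 0.986, -0.002], [0.986, -0.166, 0.0], [-0.0, -0.002, -1.0]]
ft_force: [0.0, -0.4, -3.3]
grip_width: 0.0241
```

Run:
```python
from h import *
go([.5447,.0392,.13])
from rig import eyes
d=eyes.get_image("side");P=cloud(d)
cv2.imwrite('pics/v19.png',cv2.resize(d["pixels"][50:290,140:340,::-1],None,fx=2.4,fy=2.4,interpolation=2))
```

```text
t 26.35 pos [0.5382 0.036  0.2438] x-ang 80.4 tilt [-0.    -0.002 -1.   ] w 0.0241 F [ 0.  -0.4 -3.3] q [-9. 19. 71. -0. 90.  1.]
[0.5447, 0.0392, 0.13] -> [0.0042 0.0061 0.1137] rad to 180: -1.738
```

View pics/v19.png

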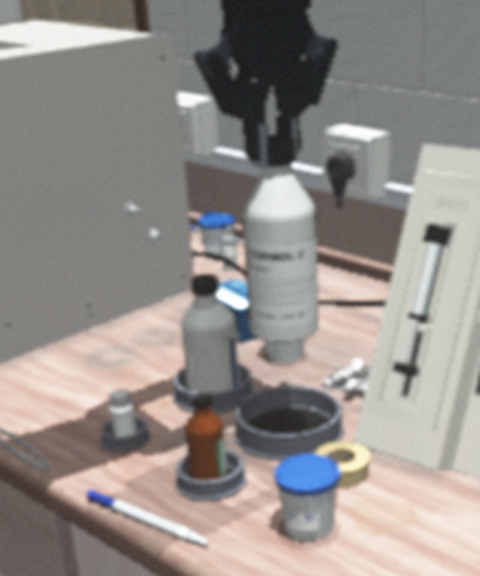

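Request:
play_rows(targets="0.004 0.006 0.02 0 0.85; 0.004 0.006 0.05 0 0.85; 0.004 0.006 0.08 0 0.85; 0.004 0.006 0.1 0 0.85; 0.004 0.006 0.109 0 0.85")

```text
time_s: 26.9
position: [0.5435, 0.0371, 0.1342]
tool_rot: [[0.17, 0.986, -0.004], [0.986, -0.17, 0.0], [-0.0, -0.004, -1.0]]
ft_force: [0.5, -0.4, -2.5]
grip_width: 0.0238
```

Request:
play_rows(targets="0 0 0.001 0 0.85; 0 0 0.002 0 0.85; 0 0 0.002 0 0.85")

```text
time_s: 27.2
position: [0.5456, 0.0377, 0.135]
tool_rot: [[0.168, 0.986, 0.002], [0.986, -0.168, -0.0], [-0.0, 0.002, -1.0]]
ft_force: [0.6, -0.6, -2.4]
grip_width: 0.0242
```

Request:
play_rows(targets="0 0 0.001 0 0.85; 0 0 0.002 0 0.85; 0 0 0.003 0 0.85; 0 0 0.004 0 0.85; 0 0 0.004 0 0.85")

```text
time_s: 27.7
position: [0.5451, 0.038, 0.1298]
tool_rot: [[0.168, 0.986, -0.0], [0.986, -0.168, 0.0], [-0.0, -0.0, -1.0]]
ft_force: [-0.1, 0.1, -3.0]
grip_width: 0.0239
```

Request:
play_rows(targets="0 0 0.0005 0 0.85; 0 0 0.001 0 0.85; 0 0 0.0015 0 0.85; 0 0 0.0015 0 0.85")

```text
time_s: 28.1
position: [0.5454, 0.0379, 0.1292]
tool_rot: [[0.168, 0.986, 0.001], [0.986, -0.168, -0.0], [-0.0, 0.001, -1.0]]
ft_force: [-1.7, -0.0, 4.3]
grip_width: 0.0239
```

Contact, at the expected height. Releasing and rising.

Request:
play_rows(targets="0 0 0 0 0.75; 0 0 0 0 0.65; 0 0 0 0 0.55; 0 0 0 0 0.45; 0 0 0 0 0.4")

```text
time_s: 28.6
position: [0.5452, 0.038, 0.1283]
tool_rot: [[0.168, 0.986, -0.0], [0.986, -0.168, 0.0], [0.0, -0.0, -1.0]]
ft_force: [-0.4, 0.3, 0.1]
grip_width: 0.0512
```

Request:
play_rows(targets="0 0 -0.02 0 0.4; 0 0 -0.06 0 0.4; 0 0 -0.1 0 0.4; 0 0 -0.13 0 0.4; 0 0 -0.13 0 0.4")

```text
time_s: 29.1
position: [0.5466, 0.0379, 0.2626]
tool_rot: [[0.168, 0.986, 0.008], [0.986, -0.168, -0.001], [0.0, 0.008, -1.0]]
ft_force: [-0.2, 0.5, 0.0]
grip_width: 0.0511
```

Request:
play_rows(targets="-0.02 -0.04 0 0 0.4; -0.04 -0.08 0 0 0.4; -0.08 -0.11 0 0 0.4; -0.12 -0.14 0 0 0.4; -0.16 -0.15 0 0 0.4")

```text
time_s: 29.6
position: [0.3677, -0.0944, 0.2579]
tool_rot: [[0.167, 0.986, -0.001], [0.986, -0.167, 0.0], [0.0, -0.001, -1.0]]
ft_force: [1.0, -0.3, 0.1]
grip_width: 0.0514
```

Request:
play_rows(targets="-0.04 0 0 0 0.4; -0.08 0 0 0 0.4; -0.12 0 0 0 0.4; -0.16 0 0 0 0.4; -0.16 0 0 0 0.4")

```text
time_s: 30.1
position: [0.3425, -0.2557, 0.2571]
tool_rot: [[0.173, 0.985, -0.002], [0.985, -0.173, 0.001], [0.001, -0.002, -1.0]]
ft_force: [0.7, 0.5, 1.1]
grip_width: 0.051
```

Run:
```python
from h import *
go()
from rig import eyes
for n in("side","top"):
    d=eyes.get_image(n); np.savez(f"pics/{n}20.npz",**d); cv2.imwrite(f"pics/{n}20.png",d["pixels"][:,:,::-1])
P=cloud(d);q=P.reshape(-1,3);q=q[~np.isnan(q[:,2])]
for n,h,c,r in [("vial",.048,(.431,.1584),.03),("amber",.085,(.4324,.0356),.035),("small",.132,(.552,.1595),.045),("tall",.18,(.5447,.0392),.05),("cupn",.054,(.4367,-.0843),.03),("cupf",.054,(.6741,.1661),.03)]:
    k=q[np.hypot(q[:,0]-c[0],q[:,1]-c[1])<r]
    zt=np.percentile(k[:,2],99.5);m=k[k[:,2]>zt-.008]
    print(n,"top",zt.round(4),"want",h+.004,"ctr",((m.max(0)+m.min(0))/2)[:2].round(4),"target",c,"n",len(m))
```

```text
t 30.1 pos [ 0.3425 -0.2557  0.2571] x-ang 80.1 tilt [ 0.001 -0.002 -1.   ] w 0.051 F [0.7 0.5 1.1] q [-53.   7.  85.  -0.  88. -43.]
vial top 0.0537 want 0.052000000000000005 ctr [0.433 0.158] target (0.431, 0.1584) n 64
amber top 0.0902 want 0.08900000000000001 ctr [0.4328 0.0372] target (0.4324, 0.0356) n 46
small top 0.1373 want 0.136 ctr [0.5527 0.1577] target (0.552, 0.1595) n 144
tall top 0.1854 want 0.184 ctr [0.5443 0.034 ] target (0.5447, 0.0392) n 215
cupn top 0.0603 want 0.057999999999999996 ctr [ 0.4367 -0.0843] target (0.4367, -0.0843) n 439
cupf top 0.0596 want 0.057999999999999996 ctr [0.674  0.1659] target (0.6741, 0.1661) n 401
```

View pics/side20.png

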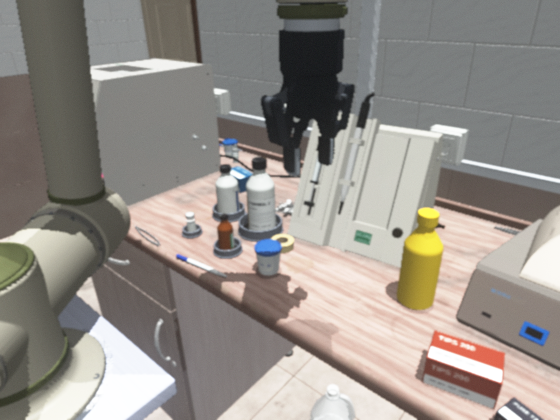

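View pics/top20.png

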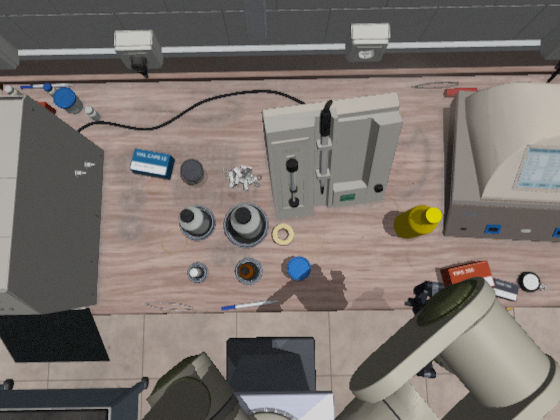

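All four stand in their holders: the top heights match a seat on the 4 mm floor to within 2 mm, and both cups are unmoved. Handing in.

```bash
python3 -c "
from rig import env,status
print(status.observe()['time_s']);print(env.close_job())"
```

```text
30.2
the job is handed in; nothing more can be done
None
```

The job is done and handed in at 30.2 s: the vial is in holder_s, the amber bottle in holder_m, the small white bottle in holder_l and the tall white bottle in holder_xl.

**Last checks:**
- All four stand upright. Their measured tops are 1.2–1.7 mm above the value for sitting on the 4 mm holder floor, which is within camera error.
- The vial, amber and small bottle are within about 2 mm of their holder centres. The tall bottle is about 5 mm off, inside its 14 mm play.
- Both snap-lid cups are within 0.3 mm of where they started. The yellow bottle was not touched, and the gripper is clear of everything.
- The largest wrist force I read was 9.3 N.

**What disagreed along the way:**
- The real fingertips sit about 29 mm higher than the reported TCP. Because of this, my first close shut in the air above the vial. I corrected for it from the images.
- The caps of the two white bottles first gripped across their corners, at 27 and 32 mm. I turned the jaws until they sat on the flats, at about 20 and 24 mm, before lifting.

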